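# Pack the kite-line order and hang up the mallets

### The arm

A 6-joint arm with a two-finger parallel gripper is mounted at the origin on the work surface. World frame = base frame: x ahead of the robot, y to its left, z up, the work surface at z = 0. Lengths are in mm, angles in rad, forces in N, time in s.
With the tool pointing down it reaches from about 275 to 875 mm from the base axis. Payload 12.5 kg.
Tool frame: the origin (TCP) lies at the very end of the fingers, on their centre line; the grasp point (between the pads) lies 19 mm behind it; z points along the fingers, x is the direction in which the jaws open and shut, and the axes are right-handed (so a half turn about z gives the same grasp; the last joint's range is limited). The gripper opens to 85 mm and grips with 20 to 120 N. Pads are 22 mm wide; open, the fingers measure 114 mm over their backs; the gripper's body (76 mm by 85 mm) begins 54 mm behind the grasp point. The pads swing forward as they close: fully open they stand 13 mm farther back than shut.
Start: joints at [1.252, 0.351, 1.652, -0, 1.139, -0.085], TCP at [127.39, 535.029, 231.29] pointing down, gripper open.
Joint ranges: [-2.75, 2.75], [-0.79, 2.1], [0.01, 2.65], [-1.57, 4.71], [0.07, 3.14], [-2.87, 2.87]. Speed limits (rad/s): [2.22, 2.22, 2.79, 3.14, 3.14, 3.14].

### API

Orientations are given as a rotation vector (axis times angle).
In Python, from station import observe, grab_frame, camera_params, hand_in gives the robot as it stands.
- The arm moves only by the tool arm_command, never from a script. Its argument "commands" is a list of rows, each an object with "offset": the shift along the tool's x, y, z in mm, a list of three; "rotation": the turn, a rotation vector about the tool's x, y, z in rad, a list of three. In form: [{"offset": [x, y, z], "rotation": [rx, ry, rz]}, ...]. A call has 1 to 8 rows; each row is the pose to reach, as a shift and turn from the pose commanded when the call began, along the tool's axes at that moment; what a row does not reach only later rows make up. A row lasts 1/10 s, in which the tool goes at most 50 mm and 8.59 degrees, less where a joint would pass 70% of its speed; a pose out of reach is approached as far as the arm can. A call with a gripper value outside its range is refused whole. "gripper" is the finger opening in mm, from 0 to 85.4, set as the call begins (left out, the last holds). The fingers move at their own pace and stop on an object; "newtons" is the grip in N (left out, the last holds). Time passes only in rows, so rows that repeat a pose let the fingers close. It gives the time, the measured TCP pose, the force and the opening at its end, in the units of the state.
- observe(): the state, without advancing time (a new reading comes with each control period).
- grab_frame(name): name is "side" or "top"; returns (picture, depth): 400x640x3 uint8, blue, green, red; 400x640 float32, mm along the optical axis (not along the pixel's ray), 0 where there is no reading.
- camera_params(name): a dict with "fx", "fy", "cx", "cy" (pixels), "R" (3x3) and "t" (3): a world point X has camera coordinates R X + t. Camera axes: x right, y down, z forward; pixel columns grow to the right and rows downward; lengths in mm; the calibration is good to about 2 mm. A picture is of the moment at which its call begins. camera_params takes no time and is no camera call.
- hand_in(): hands the job in, once; it reports no verdict.
The state is a dict: "t": time; "q": joint angles; "joint_vel": joint speeds; "joint_efforts": joint torques, N m; "eef_pos": TCP position; "tool_rot": TCP orientation; "wrist_force": force on the tool from outside, world axes, zero at the start; "ft_torque": the same for the moment, N m; "gripper_width": finger opening in mm.
Only numpy, scipy, OpenCV 4.12 (cv2) and the standard library are available. Lean on these libraries where they do the work, as an engineer would, in place of code of your own. Each camera call takes 0.05 s, during which the arm holds its last target.

### The job

Finish the order on the kite maker's bench: fold all four walls of the flat carton fully upright by their orange tabs, and only then stand every reel of kite line that is there upright inside it. Hang each used mallet from the block on the hook of its own colour, its shaft between the prongs and its head across them, without disturbing the tools hanging on either side, the glue jar or the brush pot.

Things in the scene. Friction and masses are not known exactly. Their poses are not given: they have to be found in the camera images.
- mallet_red: mallet, red head, 26 x 56 x 36 mm (x, y, z), on a round wooden shaft 14 mm thick reaching 116 mm below the head; 0.13 kg. Origin: centre of the head's underside, on the shaft axis; z up along the shaft, y along the head's 56 mm length. It starts upright, shaft foot 50 mm deep in a hole of the block, head along the block's y
- mallet_blue: mallet, blue head, 26 x 56 x 36 mm (x, y, z), on a round wooden shaft 14 mm thick reaching 116 mm below the head; 0.13 kg. Origin: centre of the head's underside, on the shaft axis; z up along the shaft, y along the head's 56 mm length. It starts upright, shaft foot 50 mm deep in a hole of the block, head along the block's y
- tag_red: flat red colour plate on the rack's rail marking the hook (pair of prongs) where the red mallet belongs. Origin: the seat, midway between the two prongs at the height of their top edge, 170 mm above the bench; x along the prongs, away from the robot, to the rail; y along the rail. A hung mallet's origin comes to this origin, its head along y
- tag_blue: flat blue colour plate on the rack's rail marking the hook (pair of prongs) where the blue mallet belongs. Origin: the seat, midway between the two prongs at the height of their top edge, 170 mm above the bench; x along the prongs, away from the robot, to the rail; y along the rail. A hung mallet's origin comes to this origin, its head along y
- rack: fixed dark wooden rail on two legs, five hooks 75 mm apart along y (19 mm left between hung heads). Each hook: two 8 mm bars 34 mm apart (26 mm free), top edge 170 mm up, from the rail (front face x = 46 mm, top 172 mm up) to x = -30 mm, tips turned up to 184 mm at x = -36 mm. Shafts go in over the tips from the front, then the head is lowered. Origin: bench level below the middle seat; x towards the rail
- block: wooden bench block, 70 x 150 x 60 mm (x, y, z), fixed, with two 17 mm square holes 50 mm deep in its top at y = -40 and +40 mm, one for each mallet. Origin: centre of its underside
- carton: flat carton blank fixed to the bench: green base plate 130 x 170 x 5 mm (x, y, z) with four white walls creased along its edges. Origin: centre of the base's underside, on the bench; x and y along its sides. With the walls up its inside measures 120 x 160 mm and 27 mm deep
- wall_front (a joint): hinge of the carton wall on the base's -x edge (crease 65 mm from its origin, at bench level), rad: 0 = lying flat outward on the bench, 1.57 = upright, stop at 1.6. 5 mm thick, 32 mm from crease to free edge; at that edge's middle an orange tab 30 mm wide, from 32 to 60 mm. 30 g; a stiff crease (0.07 N m) that stays where it is left
- tab_front (a point): point on the middle line of that wall's orange tab, 50 mm from the crease, mid-thickness; x and y as the carton's when the wall is flat
- wall_back (a joint): hinge of the carton wall on the base's +x edge (crease 65 mm from its origin, at bench level), rad: 0 = lying flat outward on the bench, 1.57 = upright, stop at 1.6. 5 mm thick, 32 mm from crease to free edge; at that edge's middle an orange tab 30 mm wide, from 32 to 60 mm. 30 g; a stiff crease (0.07 N m) that stays where it is left
- tab_back (a point): point on the middle line of that wall's orange tab, 50 mm from the crease, mid-thickness; x and y as the carton's when the wall is flat
- wall_left (a joint): hinge of the carton wall on the base's +y edge (crease 85 mm from its origin, at bench level), rad: 0 = lying flat outward on the bench, 1.57 = upright, stop at 1.6. 5 mm thick, 32 mm from crease to free edge; at that edge's middle an orange tab 30 mm wide, from 32 to 60 mm. 30 g; a stiff crease (0.07 N m) that stays where it is left
- tab_left (a point): point on the middle line of that wall's orange tab, 50 mm from the crease, mid-thickness; x and y as the carton's when the wall is flat
- wall_right (a joint): hinge of the carton wall on the base's -y edge (crease 85 mm from its origin, at bench level), rad: 0 = lying flat outward on the bench, 1.57 = upright, stop at 1.6. 5 mm thick, 32 mm from crease to free edge; at that edge's middle an orange tab 30 mm wide, from 32 to 60 mm. 30 g; a stiff crease (0.07 N m) that stays where it is left
- tab_right (a point): point on the middle line of that wall's orange tab, 50 mm from the crease, mid-thickness; x and y as the carton's when the wall is flat
- reel1: reel of yellow kite line: upright round spool with pale wooden rims, 42 mm diameter, 42 mm tall, 0.07 kg; origin: centre of its underside. May be absent
- reel2: reel of red kite line: upright round spool with pale wooden rims, 42 mm diameter, 42 mm tall, 0.07 kg; origin: centre of its underside. May be absent
- reel3: reel of blue kite line: upright round spool with pale wooden rims, 42 mm diameter, 42 mm tall, 0.07 kg; origin: centre of its underside. May be absent
- hung_hammer: dark steel hammer (head 22 mm thick, 24 mm tall) hanging on its own hook of the rack, head 56 mm long along the rail, shaft 14 mm thick, 116 mm down; origin: centre of the head's underside. Leave it alone
- hung_mallet: dark wooden mallet (head 26 mm thick, 36 mm tall) hanging on its own hook of the rack, head 56 mm long along the rail, shaft 14 mm thick, 116 mm down; origin: centre of the head's underside. Leave it alone
- hung_roller: black rubber tool with a rounded head (30 mm thick, 28 mm tall) hanging on its own hook of the rack, head 56 mm long along the rail, shaft 14 mm thick, 116 mm down; origin: centre of the head's underside. Leave it alone
- glue_jar: glue jar, 56 mm diameter, 60 mm tall; origin: centre of its underside; leave alone
- brush_pot: blue pot with brushes, 68 mm diameter, 80 mm tall (brushes to 200 mm); origin: centre of its underside; leave alone
Mind the look-alikes: they are no part of the job. Of the things that look like the mallet_blue, the larger one is meant.

How it is judged (in metres and radians):
On the way:
1. all four carton walls are upright (over 1.40 rad) while every reel is still outside the carton (value of joint each of wall_front, wall_back, wall_left, wall_right above 1.4 rad and horizontal distance between each of reel1, reel2, reel3 and carton above 0.12 m), for 0.2 s.
At the end, for the whole second after the job is handed in: Walls over 1.40 rad; each present reel upright (0.15 rad) at rest on the carton floor, within 50 mm (x) and 70 mm (y) of its centre; each mallet at rest at its colour's seat, -27 to +33 mm along the prongs, 12 mm sideways, 6 mm in height, upright within 0.15 rad, head along the rail within 0.3 rad (value of joint each of wall_front, wall_back, wall_left, wall_right above 1.4 rad and x of reel1 in the frame of carton between -0.05 and 0.05 m and y of reel1 in the frame of carton between -0.07 and 0.07 m and z of reel1 in the frame of carton between -0.002 and 0.015 m and angle between each of reel1, reel2, reel3, mallet_red, mallet_blue's own z axis and vertical below 0.15 rad and linear speed of each of reel1, reel2, reel3, mallet_red, mallet_blue below 0.03 m/s and x of reel2 in the frame of carton between -0.05 and 0.05 m and y of reel2 in the frame of carton between -0.07 and 0.07 m and z of reel2 in the frame of carton between -0.002 and 0.015 m and x of reel3 in the frame of carton between -0.05 and 0.05 m and y of reel3 in the frame of carton between -0.07 and 0.07 m and z of reel3 in the frame of carton between -0.002 and 0.015 m and x of mallet_red in the frame of tag_red between -0.027 and 0.033 m and y of mallet_red in the frame of tag_red between -0.012 and 0.012 m and z of mallet_red in the frame of tag_red between -0.006 and 0.006 m and angle between the y axis of mallet_red and the y axis of tag_red, either way round below 0.3 rad and x of mallet_blue in the frame of tag_blue between -0.027 and 0.033 m and y of mallet_blue in the frame of tag_blue between -0.012 and 0.012 m and z of mallet_blue in the frame of tag_blue between -0.006 and 0.006 m and angle between the y axis of mallet_blue and the y axis of tag_blue, either way round below 0.3 rad); the robot touches nothing.
It fails at once if a tool hanging on the rack is moved more than 15 mm or tipped over 0.35 rad (distance of any of hung_hammer, hung_mallet, hung_roller from where it was at the start of the episode above 0.015 m or angle between any of hung_hammer, hung_mallet, hung_roller's own z axis and vertical above 0.35 rad).
It fails at once if the glue jar or the brush pot is moved more than 20 mm (distance of any of glue_jar, brush_pot from where it was at the start of the episode above 0.02 m).
Of reel1, reel2, reel3 only 1 to 3 are there at a start; the rules pass over those that are not, and their reading is None.
At some moment in a run one of reel1, reel2, reel3 may be knocked a few centimetres aside while the robot is not near it.
It also fails if it takes over 210 s, if anything falls off the work surface, if the arm or the gripper's body presses on something with over 40 N, if the wrist force passes 120 N, or if a joint passes its speed limit or range.

## Working session

There is one attempt and no reset: what is moved stays moved. The work goes in short steps, Python scripts to look and compute and a tool call to move; the robot and the scene stay as the last step left them, time stands still between calls to the robot, and variables do not carry over. Pictures are saved under pics/ and viewed, and the job is handed in when it is done.

Besides the shell and the picture viewer there is one more tool, called after "Emit:" as name(argument=value, ...), one argument or row to a line, values as JSON. arm_command: Moves the arm, as the interface text tells. Its arguments: {"type":"object","properties":{"commands":{"type":"array"},"gripper":{"type":"number"},"newtons":{"type":"number"}},"required":["commands"]}

```bash
ls; mkdir -p pics
python3 - <<'E'
from station import *
import cv2,numpy as np
s=observe();print(s)
for n in("side","top"):
    p,d=grab_frame(n);cv2.imwrite(f"pics/{n}0.png",p);np.save(f"pics/{n}0.npy",d)
    c=camera_params(n);print(n,c, -np.array(c["R"]).T@np.array(c["t"]))
E
```

```text
pics
{'t': 0.0, 'q': array([ 1.25238633e+00,  3.51244391e-01,  1.65243169e+00,  3.41928038e-05,
        1.13910619e+00, -8.46142373e-02]), 'joint_vel': array([-1.09622175e-03, -3.04402412e-04, -8.28635174e-04,  3.86335781e-05,
       -5.51628353e-05,  1.73760713e-03]), 'joint_efforts': array([ 9.87769745e-04, -5.06092429e+01, -2.91411138e+01,  3.01730438e-05,
        4.54558074e-03, -9.61891175e-06]), 'eef_pos': array([127.28870754, 534.72292032, 230.75106867]), 'tool_rot': array([ 2.46489071e+00,  1.94678153e+00, -1.58562667e-03]), 'wrist_force': array([ 0.53176366, -0.50427799,  0.35351061]), 'ft_torque': array([ 0.00856953, -0.01280869, -0.0319891 ]), 'gripper_width': 85.29233687345747}
side {'fx': 385.8281971919536, 'fy': 385.8281971919536, 'cx': 323.6083284883178, 'cy': 194.67898973257695, 'R': array([[-0.96606369, -0.25826544, -0.00446132],
       [-0.18647671,  0.70927522, -0.6798199 ],
       [ 0.17873829, -0.65591739, -0.73336553]]), 't': array([ 534.66850464,  204.80809913, 1039.7908683 ])} [368.86533036 674.83799681 904.16473236]
top {'fx': 375.6746397876784, 'fy': 375.6746397876784, 'cx': 307.3485020188833, 'cy': 198.07587158533642, 'R': array([[ 0.0211269 , -0.99972798, -0.00988028],
       [-0.99050915, -0.01958757, -0.13604393],
       [ 0.13581339,  0.0126607 , -0.99065354]]), 't': array([  -8.9851745 ,  581.37095783, 1030.60825539])} [ 436.07268359  -10.64330761 1099.97892465]
```

View pics/side0.png

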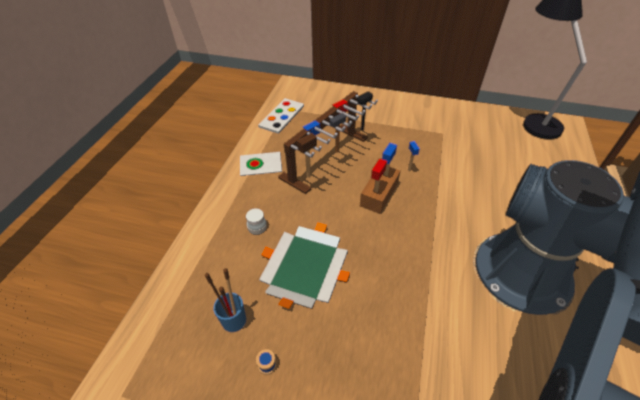

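View pics/top0.png

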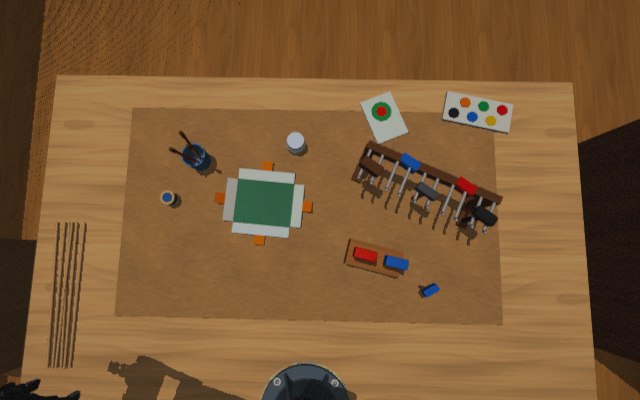

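```bash
cat > h.py <<'E'
from station import *
import cv2,numpy as np
from scipy.spatial.transform import Rotation as Ro
C={n:camera_params(n) for n in("side","top")}
def ray(n,u,v,z):
    c=C[n];R=np.array(c["R"]);t=np.array(c["t"])
    o=-R.T@t;d=R.T@np.array([(u-c["cx"])/c["fx"],(v-c["cy"])/c["fy"],1])
    return o+d*(z-o[2])/d[2]
def proj(n,X):
    c=C[n];x=np.array(c["R"])@np.array(X)+np.array(c["t"])
    return np.array([c["fx"]*x[0]/x[2]+c["cx"],c["fy"]*x[1]/x[2]+c["cy"]])
def crop(p,x0,y0,w,h,k,name):
    cv2.imwrite(f"pics/{name}.png",cv2.resize(p[y0:y0+h,x0:x0+w],None,fx=k,fy=k,interpolation=cv2.INTER_CUBIC))
E
python3 - <<'E'
from h import *
t=cv2.imread("pics/top0.png");s=cv2.imread("pics/side0.png")
crop(t,335,135,180,170,4.4,"c_rack");crop(t,155,120,170,130,4.7,"c_cart")
crop(s,240,80,190,140,4.2,"c_side")
hsv=cv2.cvtColor(t,cv2.COLOR_BGR2HSV)
for nm,lo,hi in(("orange",(8,200,150),(16,255,255)),("blue",(105,150,80),(125,255,255)),("red",(0,200,120),(4,255,255)),("green",(60,80,40),(90,255,255))):
    m=cv2.inRange(hsv,lo,hi)
    n,l,st,ce=cv2.connectedComponentsWithStats(m)
    for i in range(1,n):
        if st[i,4]>=12: 
            r=cv2.minAreaRect(np.argwhere(l==i)[:,::-1].astype(np.float32))
            print(nm,st[i],ce[i].round(1),np.round(r[1],1),round(r[2],1))
E
```

```text
orange [460  98  10   9  68] [464.8 102. ] [8. 9.] 90.0
orange [262 161  11   9  83] [266.8 165.2] [ 8. 10.] 90.0
orange [215 192  10  11  86] [219.6 197.2] [8.8 9.8] 8.1
orange [302 201  10  10  82] [306.6 205.6] [8.4 9.5] 6.3
orange [254 236  11   9  82] [258.7 239.6] [ 8. 10.] 90.0
blue [467 112  10  10  72] [471.6 116.3] [8.5 8.9] 63.4
blue [400 153  21  19 186] [410.2 161.9] [19.7 10.3] 33.7
blue [163 193   8   8  56] [166.5 196.7] [7. 7.] 90.0
blue [385 256  24  14 219] [396.4 262.6] [22.3  9.7] 14.0
blue [423 284  17  13 109] [430.7 290. ] [ 7.1 15.4] 60.3
red [377 107   9   9  66] [380.9 110.8] [8. 8.] 90.0
red [497 106  10   9  70] [501.6 109.7] [8. 9.] 90.0
red [457 177  20  18 179] [466.3 185.4] [20.4  8.9] 32.0
red [354 247  23  15 214] [365.  254.2] [22.2  9.7] 14.9
green [478 101  11  10  81] [483.3 105.8] [ 9. 10.] 90.0
green [372 102  19  19 178] [381. 111.] [18. 18.] 90.0
green [ 233  179   61   48 2404] [263.3 202.5] [56.7 42.8] 5.6
```

View pics/c_rack.png

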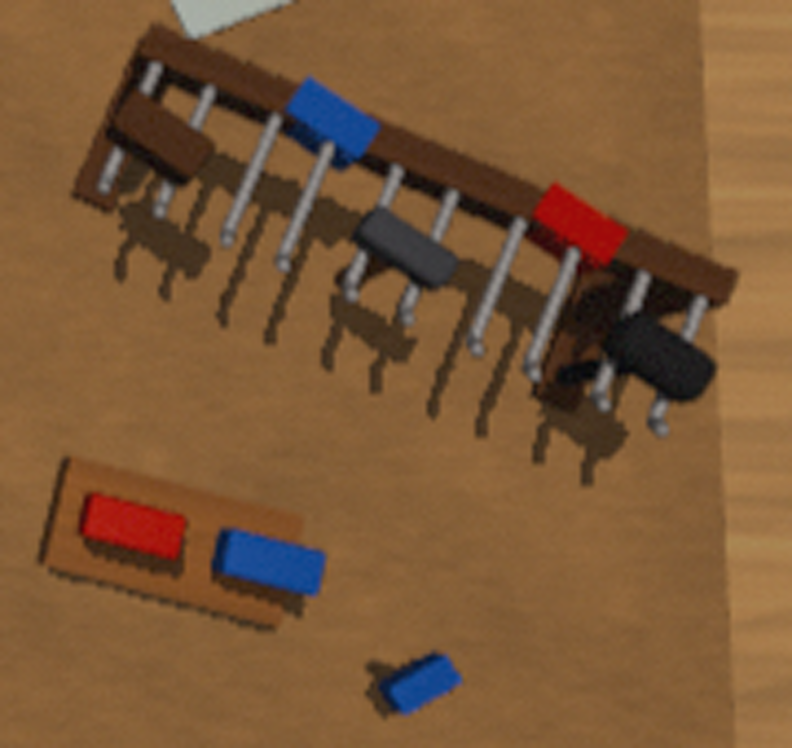

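View pics/c_cart.png

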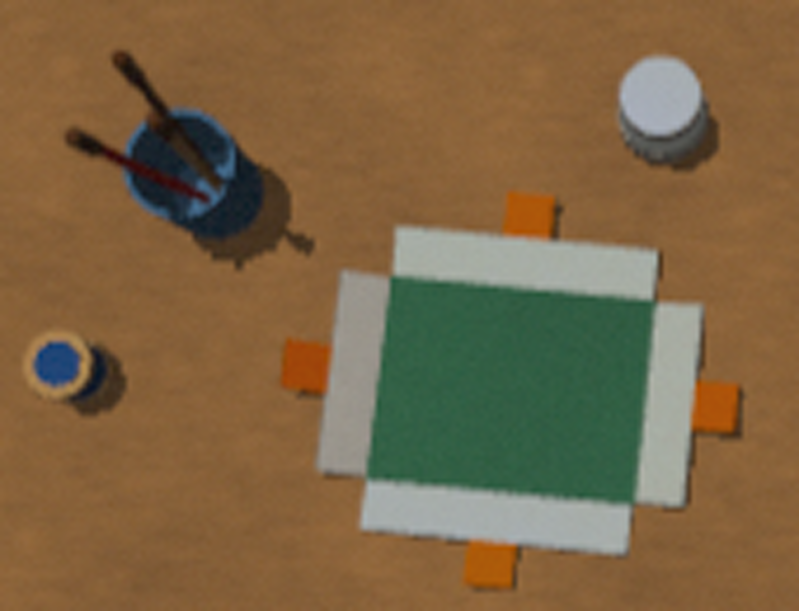

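View pics/c_side.png

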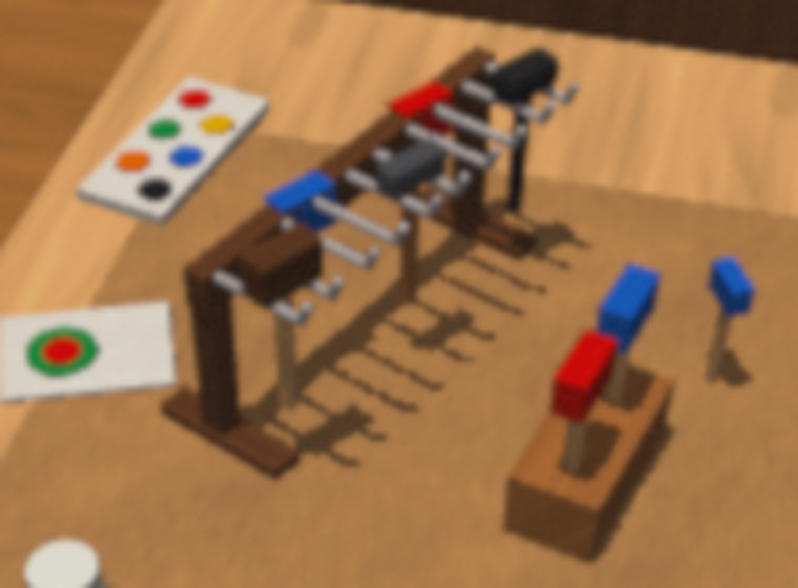

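```bash
cat >> h.py <<'E'
def comps(n,p,lo,hi,mn=12):
    m=cv2.inRange(cv2.cvtColor(p,cv2.COLOR_BGR2HSV),lo,hi)
    k,l,st,ce=cv2.connectedComponentsWithStats(m)
    return [(ce[i],st[i],(l==i)) for i in range(1,k) if st[i,4]>=mn]
OR=((8,200,100),(16,255,255));BL=((105,150,80),(125,255,255));RD=((0,200,100),(4,255,255))
E
python3 - <<'E'
from h import *
d={n:np.load(f"pics/{n}0.npy") for n in C}
P={n:cv2.imread(f"pics/{n}0.png") for n in C}
T={k:ray("top",*uv,5)[:2] for k,uv in dict(back=(266.8,165.2),left=(219.6,197.2),right=(306.6,205.6),front=(258.7,239.6)).items()}
for k in T: print(k,T[k].round(1))
cx=(T["back"]+T["front"])/2; cy=(T["left"]+T["right"])/2
print("centres",cx,cy, "dist",np.linalg.norm(T["back"]-T["front"]),np.linalg.norm(T["left"]-T["right"]))
a=T["back"]-T["front"];b=T["left"]-T["right"];print("yaw",np.arctan2(a[1],a[0]),np.arctan2(-b[0],b[1]))
print("green",ray("top",263.3,202.5,5))
for k,uv in dict(red=(365,254.2),blue=(396.4,262.6),decoy=(430.7,290)).items():
    print(k,ray("top",*uv,162).round(1), d["top"][int(uv[1]),int(uv[0])])
print("reel",ray("top",167,198,42))
for n in C:
  for nm,c in(("or",OR),("bl",BL),("rd",RD)):
    for ce,st,m in comps(n,P[n],*c):
        ys,xs=np.nonzero(m);z=np.median(d[n][m]); R=np.array(C[n]["R"]);t=np.array(C[n]["t"])
        X=R.T@(np.array([(ce[0]-C[n]["cx"])/C[n]["fx"]*z,(ce[1]-C[n]["cy"])/C[n]["fy"]*z,z])-t)
        print(n,nm,ce.round(1),st[4],X.round(0))
E
```

```text
back [682.7 126.3]
left [583.7 262.2]
right [563.9   5.1]
front [461.8 141.9]
centres [572.25074439 134.12064621] [573.77172471 133.65166868] dist 221.4641912418691 257.9138410668826
yaw -0.07061377969321278 -0.07689246048632242
green [570.49717096 132.59579155   5.        ]
red [ 427.8 -143.8  162. ] 926.2494
blue [ 409.  -220.8  162. ] 921.66345
decoy [ 345.1 -303.2  162. ] 962.0524
reel [573.41600637 403.30737579  42.        ]
side or [271.3 118.1] 15 [ 885. -459.   14.]
side or [320.6 226.7] 81 [561.   7.  17.]
side or [266.8 252.1] 92 [682. 128.  15.]
side or [343.5 275.8] 103 [460. 146.  12.]
side or [285.4 303.1] 98 [580. 264.  24.]
side bl [283.7 116.9] 15 [ 841. -479.   14.]
side bl [311.9 126.4] 88 [ 657. -249.  172.]
side bl [413.7 147.6] 72 [ 339. -309.  106.]
side bl [389.1 151.8] 135 [ 409. -207.  158.]
side bl [264.9 358.3] 76 [577. 408.  42.]
side rd [340.1 103.6] 55 [ 600. -388.  174.]
side rd [378.1 168.9] 161 [ 428. -129.  156.]
side rd [254.1 163.1] 22 [ 857. -210.    7.]
top or [464.7 102.1] 71 [ 886. -465.   13.]
top or [267.2 165.2] 89 [680. 124.  14.]
top or [219.3 197.4] 99 [581. 258.  23.]
top or [306.8 206.2] 95 [561.   4.  17.]
top or [258.9 239.9] 93 [461. 140.  12.]
top bl [471.6 116.3] 72 [ 842. -484.   14.]
top bl [410.2 161.9] 186 [ 660. -255.  175.]
top bl [166.5 196.7] 56 [577. 405.  41.]
top bl [396.4 262.6] 219 [ 409. -221.  162.]
top bl [430.7 290. ] 109 [ 340. -319.  110.]
top rd [380.9 110.8] 66 [ 857. -214.    6.]
top rd [501.6 109.7] 70 [ 864. -574.   14.]
top rd [466.3 185.8] 191 [ 601. -393.  175.]
top rd [364.9 254.2] 220 [ 428. -144.  161.]
```

Run:
```python
from h import *
T=lambda x,y:ray("top",335+x/4.4-.4,135+y/4.4-.4,182)[:2]
S=lambda x,y:ray("side",240+x/4.2-.4,80+y/4.2-.4,182)[:2]
bt=[T(228,238),T(284,263)];rt=[T(477,345),T(533,372)];o=[T(658,423),T(603,399),T(408,313),T(352,291),T(161,210),T(106,187)]
print(np.round(bt,1),np.round(rt,1)); print(np.round(o,1))
bs=[S(404,230),S(372,257)];rs=[S(488,156),S(458,179)]
print(np.round(bs,1),np.round(rs,1))
allp=np.array([np.mean(x,0) for x in (o[4:6],bt,o[2:4],rt,o[0:2])]);print(allp.round(1))
A=np.c_[np.ones(5),[150,75,0,-75,-150]];c=np.linalg.lstsq(A,allp,rcond=None)[0];print(c,(A@c-allp).round(1))
yd=c[1];yaw=np.arctan2(-yd[0],yd[1]);ex=np.array([np.cos(yaw),np.sin(yaw)]);ey=np.array([-ex[1],ex[0]])
print("yaw",yaw,np.linalg.norm(yd)); mid=c[0]+33*ex
print("mid seat",mid,"blue",mid+75*ey,"red",mid-75*ey)
# rail
for p in((735,285),(158,40)): print("railback top",T(*p), [ (T(*p)-mid)@ex,(T(*p)-mid)@ey])
# hung heads check
for p,z in(((163,137),206),((407,247),194),((661,357),198)):
    q=ray("top",335+p[0]/4.4-.4,135+p[1]/4.4-.4,z)[:2]; print("hung",[(q-mid)@ex,(q-mid)@ey])
for n in C:
  P=cv2.imread(f"pics/{n}0.png")
  # head orientation of mallets & side centroid
```

```text
[[ 589.2 -193.7]
 [ 575.6 -224.9]] [[ 531.6 -331.3]
 [ 517.2 -361.8]]
[[ 490.4 -429.5]
 [ 503.1 -399.8]
 [ 548.8 -293.4]
 [ 560.5 -262.6]
 [ 604.4 -156.2]
 [ 617.  -125.2]]
[[ 573.1 -217.4]
 [ 587.6 -182.6]] [[ 533.3 -318.9]
 [ 548.9 -285.6]]
[[ 610.7 -140.7]
 [ 582.4 -209.3]
 [ 554.7 -278. ]
 [ 524.4 -346.5]
 [ 496.7 -414.6]]
[[ 5.53786517e+02 -2.77825649e+02]
 [ 3.81141918e-01  9.13504475e-01]] [[ 0.3 -0.1]
 [-0.  -0. ]
 [-0.9  0.2]
 [ 0.8  0.2]
 [-0.1 -0.2]]
yaw -0.3952714391273104 0.9898280590979749
mid seat [ 584.24195543 -290.53258662] blue [ 613.12135883 -221.31568075] red [ 555.36255203 -359.7494925 ]
railback top [ 568.13561542 -475.478802  ] [np.float64(56.35073787065028), np.float64(-176.8872836381477)]
railback top [ 702.9450801  -154.65497332] [np.float64(57.22931466074685), np.float64(171.10804524001406)]
hung [np.float64(-0.4453498443471453), np.float64(148.243294763045)]
hung [np.float64(-0.36683909617794663), np.float64(0.40792819274635034)]
hung [np.float64(-2.372686064550761), np.float64(-147.06639864679076)]
```

```bash
cat >> h.py <<'E'
CC=np.array([571.,132.7]);CYAW=-0.074
RYAW=-0.395;SB=np.array([613.1,-221.3]);SR=np.array([555.4,-359.7])
def cw(x,y):
    c,s=np.cos(CYAW),np.sin(CYAW);return CC+np.array([c*x-s*y,s*x+c*y])
def pose():
    s=observe();return s,np.array(s["eef_pos"]),Ro.from_rotvec(s["tool_rot"])
def tgt(yaw):  # tool x at world yaw, pointing down
    x=np.array([np.cos(yaw),np.sin(yaw),0]);z=np.array([0,0,-1.]);return Ro.from_matrix(np.c_[x,np.cross(z,x),z])
def rel(P,yaw):
    s,p,R=pose();best=None
    # choose the half turn with smaller rotation
    for k in(0,np.pi):
        r=(R.inv()*tgt(yaw+k)).as_rotvec()
        if best is None or np.linalg.norm(r)<np.linalg.norm(best):best=r
    o=R.inv().apply(np.array(P)-p)
    print("t",round(s["t"],2),"at",p.round(1),"yaw",round(np.arctan2(*R.as_matrix()[[1,0],0]),3),"q6",round(s["q"][5],2),"w",round(s["gripper_width"],1),"F",np.round(s["wrist_force"],1))
    print("  offset",o.round(1),"rot",best.round(3))
    return o,best
E
python3 - <<'E'
from h import *
P=cw(-114.4,0);print(P)
rel([*P,150],CYAW+np.pi/2)
E
```

```text
[456.91308429 141.15787584]
t 0.1 at [127.3 534.8 230.8] yaw 1.337 q6 -0.08 w 85.4 F [-1.5  0.  -0.3]
  offset [-306.4  411.9   81.1] rot [-0.     0.001 -0.16 ]
```

Emit:
arm_command(
  commands=[
    {"offset": [-306, 412, 80], "rotation": [0, 0, -0.16]},
    {"offset": [-306, 412, 80], "rotation": [0, 0, -0.16]},
    {"offset": [-306, 412, 80], "rotation": [0, 0, -0.16]},
    {"offset": [-306, 412, 80], "rotation": [0, 0, -0.16]},
    {"offset": [-306, 412, 80], "rotation": [0, 0, -0.16]},
    {"offset": [-306, 412, 80], "rotation": [0, 0, -0.16]},
    {"offset": [-306, 412, 80], "rotation": [0, 0, -0.16]},
    {"offset": [-306, 412, 80], "rotation": [0, 0, -0.16]},
  ],
  gripper=48,
  newtons=40,
)

```text
t: 0.9
eef_pos: [380.9, 232.2, 169.8]
tool_rot: [2.302, 2.138, 0.0]
wrist_force: [0.9, 0.9, 0.4]
gripper_width: 48.3
```

Run:
```python
from h import *
P=cw(-114.4,0)
rel([*P,30],CYAW+np.pi/2)
```

```text
t 0.9 at [380.9 232.2 169.8] yaw 1.497 q6 -1.05 w 48.3 F [0.9 0.9 0.4]
  offset [-85.3  82.5 139.8] rot [ 0. -0.  0.]
```

Emit:
arm_command(
  commands=[
    {"offset": [-85, 82, 60], "rotation": [0, 0, 0]},
    {"offset": [-85, 82, 60], "rotation": [0, 0, 0]},
    {"offset": [-85, 82, 60], "rotation": [0, 0, 0]},
    {"offset": [-85, 82, 110], "rotation": [0, 0, 0]},
    {"offset": [-85, 82, 135], "rotation": [0, 0, 0]},
    {"offset": [-85, 82, 135], "rotation": [0, 0, 0]},
    {"offset": [-85, 82, 135], "rotation": [0, 0, 0]},
  ],
)

```text
t: 1.6
eef_pos: [455.7, 143.3, 35.5]
tool_rot: [-2.302, -2.138, 0.001]
wrist_force: [-0.2, 0.1, 0.4]
gripper_width: 48.0
```

```bash
python3 - <<'E'
from h import *
P=cw(-114.4,0)
rel([*P,1.5],CYAW+np.pi/2)
for n in C:
    p,d=grab_frame(n);u=proj(n,[*P,5]).astype(int);x=max(u[0]-70,0);y=max(min(u[1]-60,280),0);crop(p,x,y,140,120,5,f"f1{n}")
E
cd pics; python3 -c "
import cv2,numpy as np
a=cv2.imread('f1side.png');b=cv2.imread('f1top.png');cv2.imwrite('f1.png',cv2.resize(np.hstack([a,b]),(800,343)))"
```

```text
t 1.6 at [455.7 143.3  35.5] yaw 1.497 q6 -1.29 w 48.0 F [-0.2  0.1  0.4]
  offset [-2.1  1.4 34. ] rot [-0.  0.  0.]
```

View pics/f1.png

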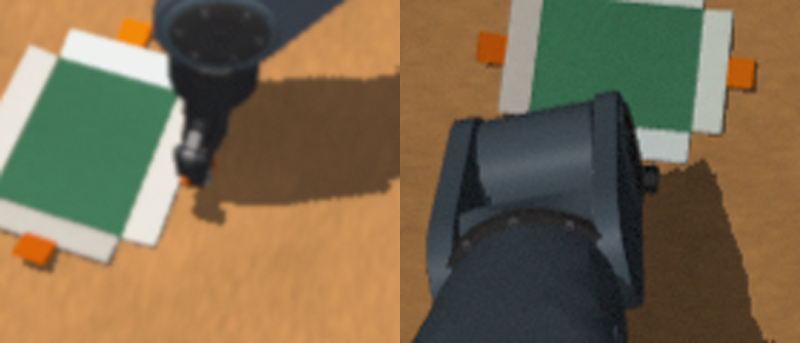

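Emit:
arm_command(
  commands=[
    {"offset": [-2, 1, 30], "rotation": [0, 0, 0]},
    {"offset": [-2, 1, 34], "rotation": [0, 0, 0]},
    {"offset": [-2, 1, 34], "rotation": [0, 0, 0]},
    {"offset": [-2, 1, 34], "rotation": [0, 0, 0]},
  ],
)

```text
t: 2.1
eef_pos: [456.9, 141.4, 2.2]
tool_rot: [2.301, 2.138, 0.002]
wrist_force: [-0.3, 0.3, -0.1]
gripper_width: 48.0
```

Emit:
arm_command(
  commands=[
    {"offset": [0, 0, 0], "rotation": [0, 0, 0]},
    {"offset": [0, 0, 0], "rotation": [0, 0, 0]},
    {"offset": [0, 0, 0], "rotation": [0, 0, 0]},
    {"offset": [0, 0, 0], "rotation": [0, 0, 0]},
    {"offset": [0, 0, 0], "rotation": [0, 0, 0]},
  ],
  gripper=20,
)

```text
t: 2.6
eef_pos: [456.8, 143.1, 2.1]
tool_rot: [-2.302, -2.137, -0.005]
wrist_force: [-4.2, 20.6, 3.3]
gripper_width: 28.9
```

Emit:
arm_command(
  commands=[
    {"offset": [2, 1, -4], "rotation": [0, 0, 0]},
    {"offset": [2, 3, -9.5], "rotation": [0, 0, 0]},
    {"offset": [2, 5.5, -15], "rotation": [0, 0, 0]},
    {"offset": [2, 9, -20.5], "rotation": [0, 0, 0]},
    {"offset": [2, 13.5, -25], "rotation": [0, 0, 0]},
    {"offset": [2, 18, -29.5], "rotation": [0, 0, 0]},
    {"offset": [2, 23, -33], "rotation": [0, 0, 0]},
    {"offset": [2, 28.5, -36], "rotation": [0, 0, 0]},
  ],
)

```text
t: 3.4
eef_pos: [484.2, 141.5, 37.3]
tool_rot: [-2.301, -2.136, 0.001]
wrist_force: [-4.3, 9.8, -4.2]
gripper_width: 28.0
```

Emit:
arm_command(
  commands=[
    {"offset": [0, 6, -2], "rotation": [0, 0, 0]},
    {"offset": [0, 12, -3.5], "rotation": [0, 0, 0]},
    {"offset": [0, 18, -4], "rotation": [0, 0, 0]},
    {"offset": [0, 24, -4.2], "rotation": [0, 0, 0]},
    {"offset": [0, 24, -4.2], "rotation": [0, 0, 0]},
  ],
)

```text
t: 3.9
eef_pos: [509.7, 139.8, 42.3]
tool_rot: [2.302, 2.138, 0.003]
wrist_force: [-0.3, 6.9, 3.3]
gripper_width: 26.2
```

```bash
cat >> h.py <<'E'
def look(name,u=None,k=3):
    ims=[]
    for n in C:
        p,d=grab_frame(n);np.save(f"pics/{n}_last.npy",d);cv2.imwrite(f"pics/{n}_last.png",p)
        c=proj(n,u).astype(int);x=np.clip(c[0]-66,0,640-133);y=np.clip(c[1]-60,0,280)
        ims.append(cv2.resize(p[y:y+120,x:x+133],None,fx=3,fy=3,interpolation=cv2.INTER_CUBIC))
        print(n,"crop origin",x,y,"x3")
    cv2.imwrite(f"pics/{name}.png",np.hstack(ims))
E
python3 - <<'E'
from h import *
rel([500,140,45],CYAW+np.pi/2)
look("f2",[*CC,5])
E
```

```text
t 3.9 at [509.7 139.8  42.3] yaw 1.497 q6 -1.32 w 26.2 F [-0.3  6.9  3.3]
  offset [-0.5 -9.7 -2.7] rot [ 0.001 -0.001  0.   ]
side crop origin 238 204 x3
top crop origin 197 142 x3
```

View pics/f2.png

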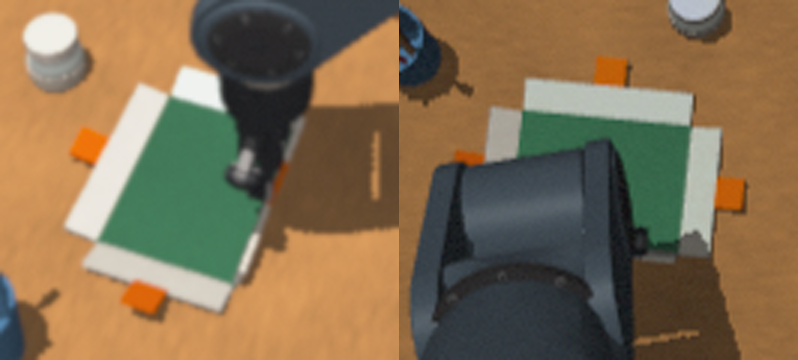

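Emit:
arm_command(
  commands=[
    {"offset": [0, 0, 0], "rotation": [0, 0, 0]},
    {"offset": [0, 0, 0], "rotation": [0, 0, 0]},
    {"offset": [0, 0, 0], "rotation": [0, 0, 0]},
    {"offset": [0, 0, -40], "rotation": [0, 0, 0]},
    {"offset": [0, -50, -80], "rotation": [0, 0, 0]},
    {"offset": [0, -100, -110], "rotation": [0, 0, 0]},
    {"offset": [0, -140, -140], "rotation": [0, 0, 0]},
    {"offset": [0, -160, -140], "rotation": [0, 0, 0]},
  ],
  gripper=48,
)

```text
t: 4.8
eef_pos: [348.2, 151.0, 183.1]
tool_rot: [2.301, 2.137, 0.003]
wrist_force: [-0.1, 1.0, 1.0]
gripper_width: 48.2
```

Run:
```python
from h import *
rel([500,140,45],CYAW+np.pi/2)
look("f3",[*CC,5])
```

```text
t 4.8 at [348.2 151.  183.1] yaw 1.497 q6 -1.21 w 48.2 F [-0.1  1.   1. ]
  offset [1.000e-01 1.519e+02 1.384e+02] rot [ 0.002 -0.001 -0.   ]
side crop origin 238 204 x3
top crop origin 197 142 x3
```

View pics/f3.png

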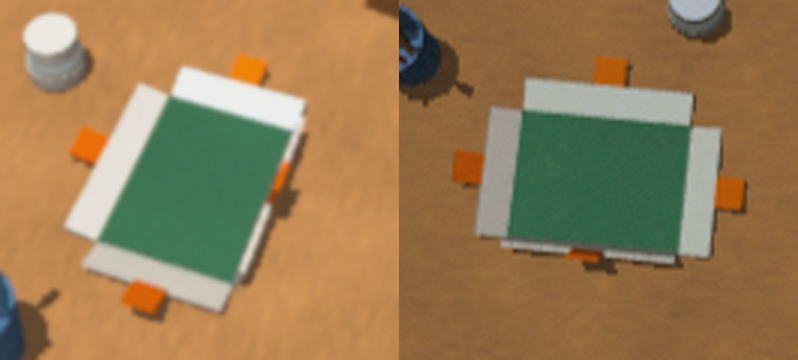

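Run:
```python
from h import *
rel([*cw(-110,2),38],CYAW+np.pi/2)
rel([*cw(-80,2),38],CYAW+np.pi/2)
```

```text
t 4.9 at [346.4 151.1 182.7] yaw 1.498 q6 -1.21 w 47.8 F [-0.2 -0.2 -0.2]
  offset [  0.  115.2 144.8] rot [ 0.001 -0.     0.001]
t 4.9 at [346.4 151.1 182.7] yaw 1.498 q6 -1.21 w 47.8 F [-0.2 -0.2 -0.2]
  offset [ -0.  145.2 144.9] rot [ 0.001 -0.     0.001]
```

Emit:
arm_command(
  commands=[
    {"offset": [0, 50, 80], "rotation": [0, 0, 0]},
    {"offset": [0, 100, 145], "rotation": [0, 0, 0]},
    {"offset": [0, 110, 145], "rotation": [0, 0, 0]},
    {"offset": [0, 120, 145], "rotation": [0, 0, 0]},
    {"offset": [0, 130, 145], "rotation": [0, 0, 0]},
    {"offset": [0, 136, 145], "rotation": [0, 0, 0]},
    {"offset": [0, 142, 145], "rotation": [0, 0, 0]},
    {"offset": [0, 145, 145], "rotation": [0, 0, 0]},
  ],
  gripper=0,
)

```text
t: 5.7
eef_pos: [494.1, 140.4, 37.3]
tool_rot: [2.301, 2.138, 0.001]
wrist_force: [-1.7, -0.7, 0.3]
gripper_width: -0.4
```

Emit:
arm_command(
  commands=[
    {"offset": [0, 2, 0], "rotation": [0, 0, 0]},
    {"offset": [0, 2, 0], "rotation": [0, 0, 0]},
  ],
)

```text
t: 5.9
eef_pos: [496.2, 140.4, 37.0]
tool_rot: [2.301, 2.138, 0.002]
wrist_force: [0.1, 1.1, 0.6]
gripper_width: 0.1
```

Emit:
arm_command(
  commands=[
    {"offset": [0, 2, 0], "rotation": [0, 0, 0]},
    {"offset": [0, 2, 0], "rotation": [0, 0, 0]},
  ],
)

```text
t: 6.1
eef_pos: [497.8, 140.2, 36.4]
tool_rot: [-2.302, -2.138, 0.0]
wrist_force: [-1.4, -0.0, 0.5]
gripper_width: -0.0
```

Emit:
arm_command(
  commands=[
    {"offset": [0, 1, 0], "rotation": [0, 0, 0]},
    {"offset": [0, 1, 0], "rotation": [0, 0, 0]},
  ],
)

```text
t: 6.3
eef_pos: [498.0, 140.1, 36.2]
tool_rot: [-2.301, -2.137, 0.003]
wrist_force: [-6.1, 1.1, 4.5]
gripper_width: 0.1
```

```bash
sed -i 's/^CC=.*/CC=np.array([572.,135.]);CYAW=-0.074/; s/def rel(P,yaw):/def rel(P,yaw,ks=(0,np.pi)):/; s/for k in(0,np.pi):/for k in ks:/' h.py
python3 - <<'E'
from h import *
P=cw(0,-133.3);print(P)
rel([*P,130],CYAW,(0,))
E
```

```text
[562.14480026   2.06480888]
t 6.3 at [498.  140.1  36.2] yaw 1.497 q6 -1.31 w 0.1 F [-6.1  1.1  4.5]
  offset [-132.9   74.   -93.9] rot [-1.000e-03  2.000e-03  1.571e+00]
```

Emit:
arm_command(
  commands=[
    {"offset": [0, -20, -20], "rotation": [0, 0, 0]},
    {"offset": [0, -40, -70], "rotation": [0, 0, 0]},
    {"offset": [0, -40, -110], "rotation": [0, 0, 0]},
  ],
  gripper=48,
)

```text
t: 6.6
eef_pos: [456.9, 142.9, 147.0]
tool_rot: [-2.3, -2.138, 0.003]
wrist_force: [0.5, 0.7, 1.2]
gripper_width: 43.1
```

Run:
```python
from h import *
P=cw(0,-133.3)
rel([*P,100],CYAW,(0,))
```

```text
t 6.6 at [456.9 142.9 147. ] yaw 1.497 q6 -1.29 w 43.1 F [0.5 0.7 1.2]
  offset [-132.7  115.4   46.8] rot [-1.000e-03  3.000e-03  1.571e+00]
```

Emit:
arm_command(
  commands=[
    {"offset": [-133, 115, 0], "rotation": [0, 0, 1.571]},
    {"offset": [-133, 115, 0], "rotation": [0, 0, 1.571]},
    {"offset": [-133, 115, 0], "rotation": [0, 0, 1.571]},
    {"offset": [-133, 115, 0], "rotation": [0, 0, 1.571]},
    {"offset": [-133, 115, 20], "rotation": [0, 0, 1.571]},
    {"offset": [-133, 115, 40], "rotation": [0, 0, 1.571]},
    {"offset": [-133, 115, 47], "rotation": [0, 0, 1.571]},
    {"offset": [-133, 115, 47], "rotation": [0, 0, 1.571]},
  ],
)

```text
t: 7.4
eef_pos: [563.4, 1.7, 97.9]
tool_rot: [-3.108, -0.455, 0.003]
wrist_force: [0.3, 0.7, 0.8]
gripper_width: 47.9
```

Run:
```python
from h import *
P=cw(0,-133.3)
rel([*P,3],CYAW,(0,))
```

```text
t 7.4 at [563.4   1.7  97.9] yaw 0.291 q6 -0.37 w 47.9 F [0.3 0.7 0.8]
  offset [-0.9 -0.6 94.9] rot [-0.     0.002  0.365]
```

Emit:
arm_command(
  commands=[
    {"offset": [-1, -1, 30], "rotation": [0, 0, 0.365]},
    {"offset": [-1, -1, 40], "rotation": [0, 0, 0.365]},
    {"offset": [-1, -1, 50], "rotation": [0, 0, 0.365]},
    {"offset": [-1, -1, 60], "rotation": [0, 0, 0.365]},
    {"offset": [-1, -1, 60], "rotation": [0, 0, 0.365]},
  ],
)

```text
t: 7.9
eef_pos: [562.1, 2.5, 38.1]
tool_rot: [-3.14, 0.103, 0.003]
wrist_force: [-0.4, -0.8, 0.3]
gripper_width: 47.9
```

Run:
```python
from h import *
P=cw(0,-133.3)
rel([*P,3],CYAW,(0,))
look("r1",[*P,5])
```

```text
t 7.9 at [562.1   2.5  38.1] yaw -0.066 q6 -0.01 w 47.9 F [-0.4 -0.8  0.3]
  offset [ 0.1  0.4 35.1] rot [0.    0.002 0.008]
side crop origin 254 168 x3
top crop origin 241 146 x3
```

View pics/r1.png

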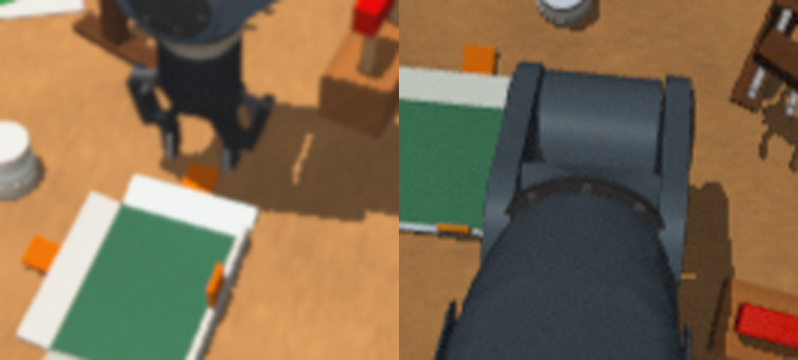

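Emit:
arm_command(
  commands=[
    {"offset": [0, 0, 20], "rotation": [0, 0, 0.008]},
    {"offset": [0, 0, 36], "rotation": [0, 0, 0.008]},
    {"offset": [0, 0, 36], "rotation": [0, 0, 0.008]},
  ],
)

```text
t: 8.3
eef_pos: [561.5, 2.6, 1.6]
tool_rot: [-3.139, 0.118, 0.005]
wrist_force: [-0.8, -0.5, 1.0]
gripper_width: 48.0
```

Emit:
arm_command(
  commands=[
    {"offset": [0, 0, 0], "rotation": [0, 0, 0]},
    {"offset": [0, 0, 0], "rotation": [0, 0, 0]},
    {"offset": [0, 0, 0], "rotation": [0, 0, 0]},
    {"offset": [0, 0, 0], "rotation": [0, 0, 0]},
    {"offset": [0, 0, 0], "rotation": [0, 0, 0]},
  ],
  gripper=20,
)

```text
t: 8.8
eef_pos: [562.5, 2.4, 3.6]
tool_rot: [3.139, -0.119, -0.001]
wrist_force: [-4.0, -2.2, 4.0]
gripper_width: 28.7
```

Emit:
arm_command(
  commands=[
    {"offset": [0, -2, -5.5], "rotation": [0, 0, 0]},
    {"offset": [0, -5, -11], "rotation": [0, 0, 0]},
    {"offset": [0, -9.5, -17], "rotation": [0, 0, 0]},
    {"offset": [0, -14.5, -22.5], "rotation": [0, 0, 0]},
    {"offset": [0, -20.5, -27], "rotation": [0, 0, 0]},
    {"offset": [0, -27, -30.5], "rotation": [0, 0, 0]},
    {"offset": [0, -33, -32.5], "rotation": [0, 0, 0]},
    {"offset": [0, -39, -34], "rotation": [0, 0, 0]},
  ],
)

```text
t: 9.6
eef_pos: [565.4, 41.5, 37.8]
tool_rot: [3.139, -0.119, -0.001]
wrist_force: [-5.4, -5.5, -4.6]
gripper_width: 28.4
```

Emit:
arm_command(
  commands=[
    {"offset": [0, -6, -0.6], "rotation": [0, 0, 0]},
    {"offset": [0, -12, -0.8], "rotation": [0, 0, 0]},
    {"offset": [0, -13, -0.8], "rotation": [0, 0, 0]},
    {"offset": [0, -13, -0.8], "rotation": [0, 0, 0]},
  ],
)

```text
t: 10.0
eef_pos: [566.5, 54.6, 38.8]
tool_rot: [3.139, -0.119, -0.0]
wrist_force: [-7.0, -3.6, 0.7]
gripper_width: 28.2
```

Emit:
arm_command(
  commands=[
    {"offset": [0, 0, 0], "rotation": [0, 0, 0]},
    {"offset": [0, 0, 0], "rotation": [0, 0, 0]},
    {"offset": [0, 0, 0], "rotation": [0, 0, 0]},
    {"offset": [0, 0, -40], "rotation": [0, 0, 0]},
    {"offset": [0, 30, -60], "rotation": [0, 0, 0]},
    {"offset": [0, 60, -60], "rotation": [0, 0, 0]},
    {"offset": [0, 60, -60], "rotation": [0, 0, 0]},
  ],
  gripper=48,
)

```text
t: 10.7
eef_pos: [562.7, -7.8, 99.2]
tool_rot: [3.139, -0.123, 0.004]
wrist_force: [0.4, 0.5, -0.3]
gripper_width: 47.6
```

Run:
```python
from h import *
rel([*cw(0,-110),38],CYAW)
rel([*cw(0,-96),38],CYAW)
look("r2",[*CC,5])
```

```text
t 10.7 at [562.7  -7.8  99.2] yaw -0.078 q6 -0.02 w 47.6 F [ 0.4  0.5 -0.3]
  offset [ -1.6 -33.2  61.2] rot [ 0.    -0.003 -0.004]
t 10.7 at [562.7  -7.8  99.2] yaw -0.078 q6 -0.02 w 47.6 F [ 0.4  0.5 -0.3]
  offset [ -1.6 -47.2  61.2] rot [ 0.    -0.003 -0.004]
side crop origin 238 204 x3
top crop origin 196 141 x3
```

View pics/r2.png

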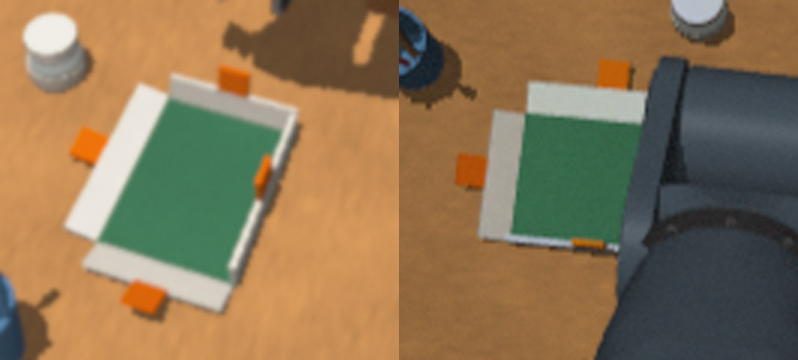

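Right wall is up (tab at crop (233,80)). Finish with a gentle push onto the stop.

Emit:
arm_command(
  commands=[
    {"offset": [-1, 0, 30], "rotation": [0, 0, 0]},
    {"offset": [-1, -10, 61], "rotation": [0, 0, 0]},
    {"offset": [-1, -20, 61], "rotation": [0, 0, 0]},
    {"offset": [-1, -30, 61], "rotation": [0, 0, 0]},
    {"offset": [-1, -38, 61], "rotation": [0, 0, 0]},
    {"offset": [-1, -44, 61], "rotation": [0, 0, 0]},
    {"offset": [-1, -46, 61], "rotation": [0, 0, 0]},
    {"offset": [-1, -46, 61], "rotation": [0, 0, 0]},
  ],
  gripper=0,
)

```text
t: 11.6
eef_pos: [565.1, 40.6, 37.9]
tool_rot: [3.139, -0.119, 0.002]
wrist_force: [0.8, -0.5, 0.6]
gripper_width: 0.1
```

Emit:
arm_command(
  commands=[
    {"offset": [0, -2, 0], "rotation": [0, 0, 0]},
    {"offset": [0, -2, 0], "rotation": [0, 0, 0]},
  ],
)

```text
t: 11.8
eef_pos: [565.1, 41.2, 37.7]
tool_rot: [3.138, -0.119, 0.001]
wrist_force: [-0.8, -9.7, 5.3]
gripper_width: -0.0
```

Emit:
arm_command(
  commands=[
    {"offset": [0, -2, 0], "rotation": [0, 0, 0]},
    {"offset": [0, -2, 0], "rotation": [0, 0, 0]},
  ],
)

```text
t: 12.0
eef_pos: [565.1, 41.7, 37.7]
tool_rot: [3.136, -0.119, 0.001]
wrist_force: [-2.3, -22.8, 7.3]
gripper_width: -0.0
```

Emit:
arm_command(
  commands=[
    {"offset": [0, 15, -10], "rotation": [0, 0, 0]},
    {"offset": [0, 30, -50], "rotation": [0, 0, 0]},
    {"offset": [0, 30, -90], "rotation": [0, 0, 0]},
  ],
  gripper=48,
)

```text
t: 12.3
eef_pos: [561.9, 13.0, 127.8]
tool_rot: [-3.139, 0.122, 0.003]
wrist_force: [1.5, -0.3, 0.3]
gripper_width: 43.4
```

Run:
```python
from h import *
P=cw(114,0)
rel([*P,130],CYAW+np.pi/2,(0,))
```

```text
t 12.3 at [561.9  13.  127.8] yaw -0.078 q6 0.02 w 43.4 F [ 1.5 -0.3  0.3]
  offset [ 114.6 -122.9   -2.4] rot [-2.000e-03  1.000e-03 -1.575e+00]
```

Emit:
arm_command(
  commands=[
    {"offset": [115, -123, 0], "rotation": [0, 0, -1.571]},
    {"offset": [115, -123, 0], "rotation": [0, 0, -1.571]},
    {"offset": [115, -123, 0], "rotation": [0, 0, -1.571]},
    {"offset": [115, -123, 0], "rotation": [0, 0, -1.571]},
    {"offset": [115, -123, 0], "rotation": [0, 0, -1.571]},
    {"offset": [115, -123, 0], "rotation": [0, 0, -1.571]},
    {"offset": [115, -123, 0], "rotation": [0, 0, -1.571]},
    {"offset": [115, -123, 0], "rotation": [0, 0, -1.571]},
  ],
)

```text
t: 13.1
eef_pos: [686.5, 128.2, 127.2]
tool_rot: [-2.653, -1.682, -0.0]
wrist_force: [-0.8, 0.1, -0.1]
gripper_width: 47.8
```

Run:
```python
from h import *
P=cw(114,0)
rel([*P,40],CYAW+np.pi/2,(0,))
```

```text
t 13.1 at [686.5 128.2 127.2] yaw 1.13 q6 -1.01 w 47.8 F [-0.8  0.1 -0.1]
  offset [-1.9 -0.  87.2] rot [-0.    -0.    -0.367]
```

Emit:
arm_command(
  commands=[
    {"offset": [-2, 0, 20], "rotation": [0, 0, 0.367]},
    {"offset": [-2, 0, 0], "rotation": [0, 0, 0.367]},
  ],
)

```text
t: 13.3
eef_pos: [683.1, 125.9, 122.4]
tool_rot: [-2.879, -1.249, 0.012]
wrist_force: [-0.3, -0.4, -0.7]
gripper_width: 48.0
```

Run:
```python
from h import *
P=cw(114,0)
rel([*P,40],CYAW+np.pi/2,(0,))
```

```text
t 13.3 at [683.1 125.9 122.4] yaw 0.819 q6 -0.7 w 48.0 F [-0.3 -0.4 -0.7]
  offset [ 2.8  1.9 82.4] rot [-0.008  0.004 -0.678]
```

Sign slip (harmless); correct it.

Emit:
arm_command(
  commands=[
    {"offset": [3, 2, 0], "rotation": [0, 0, -0.67]},
    {"offset": [3, 2, 20], "rotation": [0, 0, -0.67]},
    {"offset": [3, 2, 40], "rotation": [0, 0, -0.67]},
    {"offset": [3, 2, 60], "rotation": [0, 0, -0.67]},
    {"offset": [3, 2, 80], "rotation": [0, 0, -0.67]},
    {"offset": [3, 2, 80], "rotation": [0, 0, -0.67]},
    {"offset": [3, 2, 80], "rotation": [0, 0, -0.67]},
  ],
)

```text
t: 14.0
eef_pos: [689.4, 127.3, 47.6]
tool_rot: [-2.308, -2.131, -0.0]
wrist_force: [0.4, 0.2, 1.1]
gripper_width: 47.8
```

Run:
```python
from h import *
P=cw(114,0)
rel([*P,2.5],CYAW+np.pi/2,(0,))
look("b1",[*P,5])
```

```text
t 14.0 at [689.4 127.3  47.6] yaw 1.491 q6 -1.38 w 47.8 F [0.4 0.2 1.1]
  offset [-1.1 -3.6 45.1] rot [-0.    -0.    -0.005]
side crop origin 200 193 x3
top crop origin 200 104 x3
```

View pics/b1.png

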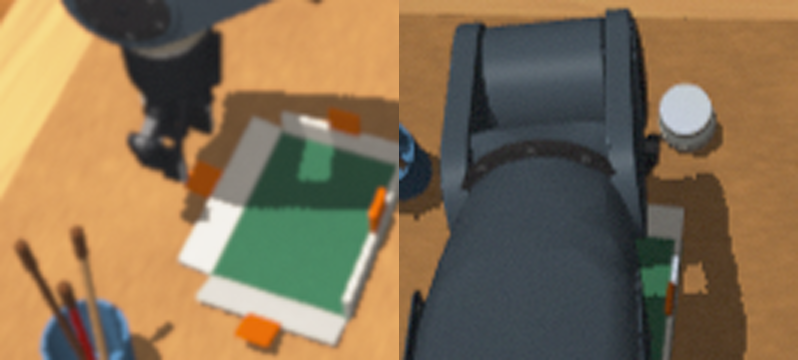

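Emit:
arm_command(
  commands=[
    {"offset": [-1, -3.5, 20], "rotation": [0, 0, 0]},
    {"offset": [-1, -3.5, 40], "rotation": [0, 0, 0]},
    {"offset": [-1, -3.5, 45], "rotation": [0, 0, 0]},
    {"offset": [-1, -3.5, 45], "rotation": [0, 0, 0]},
  ],
)

```text
t: 14.5
eef_pos: [685.3, 126.7, 1.2]
tool_rot: [-2.305, -2.133, 0.002]
wrist_force: [-0.4, 0.2, 0.4]
gripper_width: 48.1
```

Emit:
arm_command(
  commands=[
    {"offset": [0, 0, 0], "rotation": [0, 0, 0]},
    {"offset": [0, 0, 0], "rotation": [0, 0, 0]},
    {"offset": [0, 0, 0], "rotation": [0, 0, 0]},
    {"offset": [0, 0, 0], "rotation": [0, 0, 0]},
    {"offset": [0, 0, 0], "rotation": [0, 0, 0]},
  ],
  gripper=20,
)

```text
t: 15.0
eef_pos: [686.3, 126.6, 2.8]
tool_rot: [2.304, 2.134, 0.002]
wrist_force: [1.4, -3.4, 3.3]
gripper_width: 29.0
```

Emit:
arm_command(
  commands=[
    {"offset": [0, -2, -5.5], "rotation": [0, 0, 0]},
    {"offset": [0, -4.6, -11.6], "rotation": [0, 0, 0]},
    {"offset": [0, -9, -18], "rotation": [0, 0, 0]},
    {"offset": [0, -13.6, -23.5], "rotation": [0, 0, 0]},
    {"offset": [0, -19.5, -28.5], "rotation": [0, 0, 0]},
    {"offset": [0, -26, -32.2], "rotation": [0, 0, 0]},
    {"offset": [0, -33, -35], "rotation": [0, 0, 0]},
    {"offset": [0, -40, -37], "rotation": [0, 0, 0]},
  ],
)

```text
t: 15.8
eef_pos: [645.9, 129.7, 39.9]
tool_rot: [2.304, 2.134, 0.002]
wrist_force: [3.7, -4.4, -9.0]
gripper_width: 28.6
```

Emit:
arm_command(
  commands=[
    {"offset": [0, -6, -0.6], "rotation": [0, 0, 0]},
    {"offset": [0, -12, -0.8], "rotation": [0, 0, 0]},
    {"offset": [0, -13, -0.8], "rotation": [0, 0, 0]},
    {"offset": [0, -13, -0.8], "rotation": [0, 0, 0]},
  ],
)

```text
t: 16.2
eef_pos: [633.7, 130.6, 41.6]
tool_rot: [2.303, 2.133, 0.004]
wrist_force: [1.5, -6.3, -1.3]
gripper_width: 27.5
```

Emit:
arm_command(
  commands=[
    {"offset": [0, 0, 0], "rotation": [0, 0, 0]},
    {"offset": [0, 0, 0], "rotation": [0, 0, 0]},
    {"offset": [0, 0, 0], "rotation": [0, 0, 0]},
    {"offset": [0, 0, -40], "rotation": [0, 0, 0]},
    {"offset": [0, 30, -60], "rotation": [0, 0, 0]},
    {"offset": [0, 50, -60], "rotation": [0, 0, 0]},
    {"offset": [0, 50, -60], "rotation": [0, 0, 0]},
  ],
  gripper=48,
)

```text
t: 16.9
eef_pos: [684.7, 127.0, 100.9]
tool_rot: [2.304, 2.133, 0.004]
wrist_force: [-1.0, -0.1, -0.5]
gripper_width: 48.1
```

Run:
```python
from h import *
rel([*cw(76,0),38],CYAW+np.pi/2)
look("b2",[*CC,5])
```

```text
t 16.9 at [684.7 127.  100.9] yaw 1.494 q6 -1.38 w 48.1 F [-1.  -0.1 -0.5]
  offset [ -0.5 -37.2  62.8] rot [ 0.003 -0.001 -0.003]
side crop origin 238 204 x3
top crop origin 196 141 x3
```

View pics/b2.png

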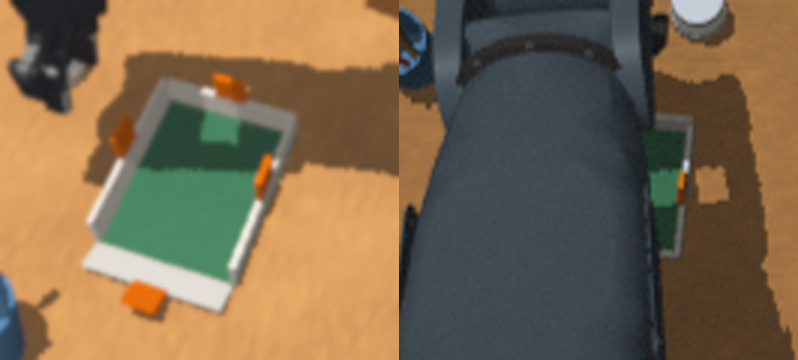

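Emit:
arm_command(
  commands=[
    {"offset": [0, 0, 30], "rotation": [0, 0, 0]},
    {"offset": [0, -5, 62], "rotation": [0, 0, 0]},
    {"offset": [0, -10, 62], "rotation": [0, 0, 0]},
    {"offset": [0, -18, 62], "rotation": [0, 0, 0]},
    {"offset": [0, -26, 62], "rotation": [0, 0, 0]},
    {"offset": [0, -32, 62], "rotation": [0, 0, 0]},
    {"offset": [0, -35, 62], "rotation": [0, 0, 0]},
    {"offset": [0, -35, 62], "rotation": [0, 0, 0]},
  ],
  gripper=0,
)

```text
t: 17.8
eef_pos: [647.7, 129.8, 38.7]
tool_rot: [2.305, 2.134, 0.001]
wrist_force: [0.6, -0.0, -0.1]
gripper_width: 0.0
```

Emit:
arm_command(
  commands=[
    {"offset": [0, -2, 0], "rotation": [0, 0, 0]},
    {"offset": [0, -2, 0], "rotation": [0, 0, 0]},
  ],
)

```text
t: 18.0
eef_pos: [646.8, 129.8, 38.4]
tool_rot: [2.304, 2.133, 0.003]
wrist_force: [4.7, 0.9, 2.5]
gripper_width: 0.1
```

Emit:
arm_command(
  commands=[
    {"offset": [0, -2, 0], "rotation": [0, 0, 0]},
    {"offset": [0, -2, 0], "rotation": [0, 0, 0]},
  ],
)

```text
t: 18.2
eef_pos: [646.5, 129.8, 38.6]
tool_rot: [2.302, 2.131, 0.008]
wrist_force: [13.6, -1.7, -4.0]
gripper_width: 0.0
```

Emit:
arm_command(
  commands=[
    {"offset": [0, 12, -10], "rotation": [0, 0, 0]},
    {"offset": [0, 25, -50], "rotation": [0, 0, 0]},
    {"offset": [0, 25, -90], "rotation": [0, 0, 0]},
  ],
  gripper=48,
)

```text
t: 18.5
eef_pos: [668.9, 127.7, 127.9]
tool_rot: [-2.304, -2.133, 0.003]
wrist_force: [0.4, -0.0, -0.0]
gripper_width: 43.6
```

Run:
```python
from h import *
P=cw(0,131)
rel([*P,130],CYAW,(0,))
```

```text
t 18.5 at [668.9 127.7 127.9] yaw 1.494 q6 -1.37 w 43.6 F [ 0.4 -0.  -0. ]
  offset [130.8 -97.6  -1.9] rot [-1.000e-03  2.000e-03  1.568e+00]
```

Emit:
arm_command(
  commands=[
    {"offset": [131, -98, 0], "rotation": [0, 0, 1.568]},
    {"offset": [131, -98, 0], "rotation": [0, 0, 1.568]},
    {"offset": [131, -98, 0], "rotation": [0, 0, 1.568]},
    {"offset": [131, -98, 0], "rotation": [0, 0, 1.568]},
    {"offset": [131, -98, 0], "rotation": [0, 0, 1.568]},
    {"offset": [131, -98, 0], "rotation": [0, 0, 1.568]},
    {"offset": [131, -98, 0], "rotation": [0, 0, 1.568]},
    {"offset": [131, -98, 0], "rotation": [0, 0, 1.568]},
  ],
)

```text
t: 19.3
eef_pos: [580.6, 266.1, 127.5]
tool_rot: [3.108, 0.458, -0.002]
wrist_force: [-0.6, -0.6, 0.3]
gripper_width: 48.1
```

Emit:
arm_command(
  commands=[
    {"offset": [0, 0, 0], "rotation": [0, 0, 0.3]},
    {"offset": [0, 0, 0], "rotation": [0, 0, 0.3]},
    {"offset": [0, 0, 0], "rotation": [0, 0, 0.3]},
  ],
)

```text
t: 19.6
eef_pos: [580.7, 266.1, 127.5]
tool_rot: [3.141, -0.006, -0.002]
wrist_force: [0.2, 0.4, -0.3]
gripper_width: 48.0
```

Run:
```python
from h import *
P=cw(0,131)
rel([*P,50],CYAW,(0,))
```

```text
t 19.6 at [580.7 266.1 127.5] yaw -0.004 q6 0.36 w 48.0 F [ 0.2  0.4 -0.3]
  offset [ 1.1  0.4 77.5] rot [0.    0.001 0.07 ]
```

Emit:
arm_command(
  commands=[
    {"offset": [1, 0, 40], "rotation": [0, 0, 0.07]},
    {"offset": [1, 0, 80], "rotation": [0, 0, 0.07]},
    {"offset": [1, 0, 110], "rotation": [0, 0, 0.07]},
    {"offset": [1, 0, 117], "rotation": [0, 0, 0.07]},
    {"offset": [1, 0, 117], "rotation": [0, 0, 0.07]},
  ],
)

```text
t: 20.1
eef_pos: [581.6, 266.1, 10.3]
tool_rot: [3.139, -0.108, -0.003]
wrist_force: [-0.2, 0.3, 0.6]
gripper_width: 47.8
```

Emit:
arm_command(
  commands=[
    {"offset": [0, 0, 0], "rotation": [0, 0, 0]},
    {"offset": [0, 0, 0], "rotation": [0, 0, 0]},
    {"offset": [0, 0, 0], "rotation": [0, 0, 0]},
    {"offset": [0, 0, 0], "rotation": [0, 0, 0]},
    {"offset": [0, 0, 0], "rotation": [0, 0, 0]},
  ],
  gripper=20,
)

```text
t: 20.6
eef_pos: [582.6, 267.0, 12.1]
tool_rot: [-3.138, 0.111, -0.003]
wrist_force: [-2.2, 5.1, 5.7]
gripper_width: 28.6
```

Emit:
arm_command(
  commands=[
    {"offset": [0, 3, -5.5], "rotation": [0, 0, 0]},
    {"offset": [0, 6.3, -11], "rotation": [0, 0, 0]},
    {"offset": [0, 11.5, -16.5], "rotation": [0, 0, 0]},
    {"offset": [0, 17, -21.2], "rotation": [0, 0, 0]},
    {"offset": [0, 23.5, -25], "rotation": [0, 0, 0]},
    {"offset": [0, 30.4, -28.1], "rotation": [0, 0, 0]},
    {"offset": [0, 35, -29.5], "rotation": [0, 0, 0]},
    {"offset": [0, 40, -30.5], "rotation": [0, 0, 0]},
  ],
)

```text
t: 21.4
eef_pos: [579.3, 226.2, 41.8]
tool_rot: [-3.139, 0.112, -0.001]
wrist_force: [1.6, 4.6, -6.1]
gripper_width: 28.8
```

Emit:
arm_command(
  commands=[
    {"offset": [0, 5, -0.5], "rotation": [0, 0, 0]},
    {"offset": [0, 10, -0.5], "rotation": [0, 0, 0]},
    {"offset": [0, 10, -0.5], "rotation": [0, 0, 0]},
  ],
)

```text
t: 21.7
eef_pos: [578.6, 216.2, 42.6]
tool_rot: [-3.139, 0.113, -0.001]
wrist_force: [0.4, 2.7, -0.5]
gripper_width: 28.4
```

Emit:
arm_command(
  commands=[
    {"offset": [0, 0, 0], "rotation": [0, 0, 0]},
    {"offset": [0, 0, 0], "rotation": [0, 0, 0]},
    {"offset": [0, 0, 0], "rotation": [0, 0, 0]},
    {"offset": [0, 0, -40], "rotation": [0, 0, 0]},
    {"offset": [0, -30, -60], "rotation": [0, 0, 0]},
    {"offset": [0, -50, -60], "rotation": [0, 0, 0]},
    {"offset": [0, -50, -60], "rotation": [0, 0, 0]},
  ],
  gripper=48,
)

```text
t: 22.4
eef_pos: [581.9, 268.4, 101.8]
tool_rot: [-3.139, 0.108, -0.001]
wrist_force: [-1.3, -0.2, -0.0]
gripper_width: 47.9
```

Run:
```python
from h import *
rel([*cw(0,96),38],CYAW)
look("l2",[*CC,5])
```

```text
t 22.4 at [581.9 268.4 101.8] yaw -0.069 q6 0.43 w 47.9 F [-1.3 -0.2 -0. ]
  offset [-0.2 37.7 63.8] rot [-0.    -0.001  0.005]
side crop origin 238 204 x3
top crop origin 196 141 x3
```

View pics/l2.png

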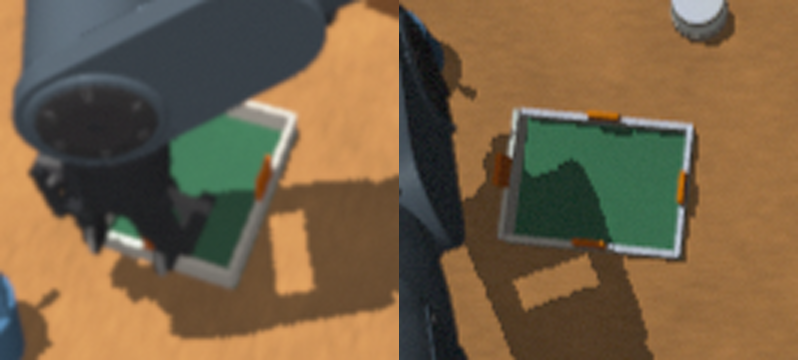

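Emit:
arm_command(
  commands=[
    {"offset": [0, 0, 30], "rotation": [0, 0, 0]},
    {"offset": [0, 0, 64], "rotation": [0, 0, 0]},
    {"offset": [0, 10, 64], "rotation": [0, 0, 0]},
    {"offset": [0, 18, 64], "rotation": [0, 0, 0]},
    {"offset": [0, 26, 64], "rotation": [0, 0, 0]},
    {"offset": [0, 32, 64], "rotation": [0, 0, 0]},
    {"offset": [0, 36, 64], "rotation": [0, 0, 0]},
    {"offset": [0, 36, 64], "rotation": [0, 0, 0]},
  ],
  gripper=0,
)

```text
t: 23.3
eef_pos: [579.9, 229.9, 38.7]
tool_rot: [-3.139, 0.113, -0.002]
wrist_force: [-0.1, 0.2, -0.1]
gripper_width: -0.2
```

Emit:
arm_command(
  commands=[
    {"offset": [0, 2, 0], "rotation": [0, 0, 0]},
    {"offset": [0, 2, 0], "rotation": [0, 0, 0]},
  ],
)

```text
t: 23.5
eef_pos: [579.8, 229.3, 38.5]
tool_rot: [-3.138, 0.112, -0.002]
wrist_force: [0.1, 5.1, 2.9]
gripper_width: 0.1
```

Emit:
arm_command(
  commands=[
    {"offset": [0, 2, 0], "rotation": [0, 0, 0]},
    {"offset": [0, 2, 0], "rotation": [0, 0, 0]},
  ],
)

```text
t: 23.7
eef_pos: [579.8, 228.9, 38.5]
tool_rot: [-3.136, 0.112, -0.004]
wrist_force: [0.7, 14.5, -0.5]
gripper_width: -0.2
```

Emit:
arm_command(
  commands=[
    {"offset": [0, -12, -10], "rotation": [0, 0, 0]},
    {"offset": [0, -25, -50], "rotation": [0, 0, 0]},
    {"offset": [-50, -25, -100], "rotation": [0, 0, 0]},
    {"offset": [-100, -25, -140], "rotation": [0, 0, 0]},
    {"offset": [-130, -25, -140], "rotation": [0, 0, 0]},
  ],
  gripper=65,
)

```text
t: 24.2
eef_pos: [461.1, 260.3, 176.5]
tool_rot: [-3.138, 0.112, -0.005]
wrist_force: [0.8, 1.1, 0.4]
gripper_width: 64.8
```

Run:
```python
from h import *
for n in C:
    p,d=grab_frame(n);cv2.imwrite(f"pics/{n}_a.png",p)
    for ce,st,m in comps(n,p,*BL): print(n,ce.round(1),st[4],ray(n,*ce,42).round(1))
```

```text
side [283.7 116.9] 15 [ 826.5 -442.2   42. ]
side [312.1 126.7] 94 [ 706.8 -411.8   42. ]
side [273.4 373.4] 82 [548.3 433.2  42. ]
top [471.6 116.3] 72 [ 831.3 -471.2   42. ]
top [410.2 162. ] 195 [ 691.6 -290.3   42. ]
top [156.9 206.1] 47 [549.7 430.4  42. ]
top [396.3 262.5] 222 [ 405.8 -247.3   42. ]
top [430.6 290. ] 112 [ 333.6 -340.5   42. ]
```

View pics/top_a.png

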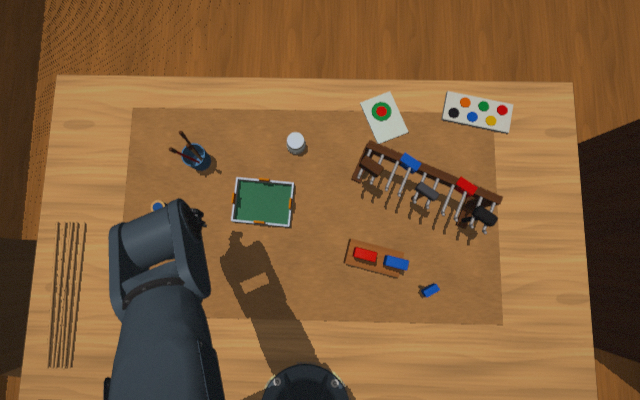

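View pics/side_a.png

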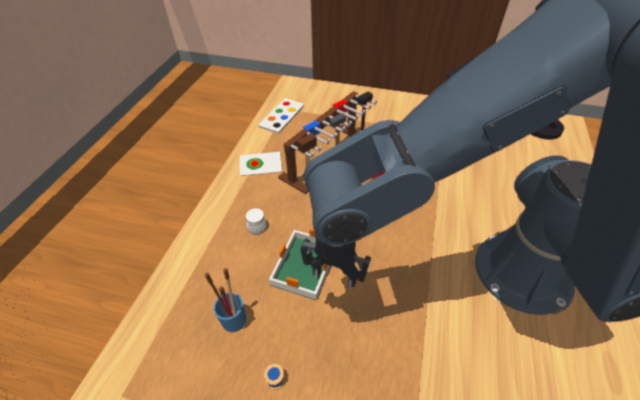

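Run:
```python
from h import *
rel([549,432,110],CYAW+np.pi/2,(0,))
```

```text
t 24.3 at [457.9 260.6 176.7] yaw -0.069 q6 0.5 w 65.3 F [ 1.6  0.1 -0.1]
  offset [  78.9 -177.2   67. ] rot [ 0.    -0.002 -1.566]
```

Emit:
arm_command(
  commands=[
    {"offset": [79, -177, 20], "rotation": [0, 0, -1.566]},
    {"offset": [79, -177, 20], "rotation": [0, 0, -1.566]},
    {"offset": [79, -177, 20], "rotation": [0, 0, -1.566]},
    {"offset": [79, -177, 40], "rotation": [0, 0, -1.566]},
    {"offset": [79, -177, 67], "rotation": [0, 0, -1.566]},
    {"offset": [79, -177, 67], "rotation": [0, 0, -1.566]},
    {"offset": [79, -177, 67], "rotation": [0, 0, -1.566]},
    {"offset": [79, -177, 67], "rotation": [0, 0, -1.566]},
  ],
)

```text
t: 25.1
eef_pos: [552.8, 430.8, 106.2]
tool_rot: [2.649, 1.689, -0.002]
wrist_force: [0.7, 0.3, 0.3]
gripper_width: 64.8
```

Emit:
arm_command(
  commands=[
    {"offset": [0, 0, 0], "rotation": [0, 0, -0.3]},
    {"offset": [0, 0, 0], "rotation": [0, 0, -0.3]},
    {"offset": [0, 0, 0], "rotation": [0, 0, -0.3]},
    {"offset": [0, 0, 0], "rotation": [0, 0, -0.3]},
  ],
)

```text
t: 25.5
eef_pos: [552.8, 430.8, 106.7]
tool_rot: [2.378, 2.053, -0.001]
wrist_force: [0.0, -0.1, -0.2]
gripper_width: 65.4
```

Run:
```python
from h import *
for n in C:
    p,d=grab_frame(n);cv2.imwrite(f"pics/{n}_a2.png",p)
    for ce,st,m in comps(n,p,*BL): 
        if ce[0]<300 and ce[1]>180: print(n,ce.round(1),st[4],ray(n,*ce,42).round(1))
rel([549,432,12],CYAW+np.pi/2,(0,))
look("reel1",[549,432,20])
```

```text
side [273.3 373.5] 81 [548.4 433.3  42. ]
t 25.6 at [552.7 430.7 106.8] yaw 1.425 q6 -0.83 w 64.7 F [-0.2  0.3 -0.2]
  offset [ 0.7 -3.9 94.8] rot [-0.     0.    -0.072]
side crop origin 208 280 x3
top crop origin 93 147 x3
```

View pics/reel1.png

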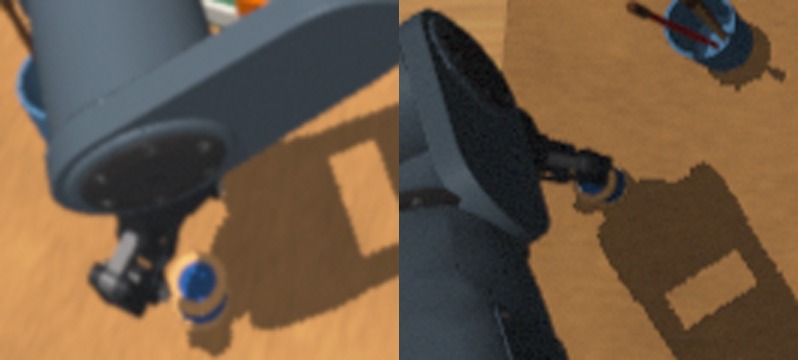

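Emit:
arm_command(
  commands=[
    {"offset": [1, -4, 30], "rotation": [0, 0, -0.072]},
    {"offset": [1, -4, 60], "rotation": [0, 0, -0.072]},
    {"offset": [1, -4, 80], "rotation": [0, 0, -0.072]},
    {"offset": [1, -4, 95], "rotation": [0, 0, -0.072]},
    {"offset": [1, -4, 95], "rotation": [0, 0, -0.072]},
  ],
)

```text
t: 26.2
eef_pos: [548.0, 431.6, 9.9]
tool_rot: [-2.299, -2.141, 0.005]
wrist_force: [-0.8, -0.0, 0.1]
gripper_width: 64.8
```

Emit:
arm_command(
  commands=[
    {"offset": [0, 0, 0], "rotation": [0, 0, 0]},
    {"offset": [0, 0, 0], "rotation": [0, 0, 0]},
    {"offset": [0, 0, 0], "rotation": [0, 0, 0]},
    {"offset": [0, 0, 0], "rotation": [0, 0, 0]},
    {"offset": [0, 0, 0], "rotation": [0, 0, 0]},
  ],
  gripper=30,
)

```text
t: 26.7
eef_pos: [549.7, 432.8, 13.5]
tool_rot: [2.298, 2.142, 0.004]
wrist_force: [-0.2, 0.3, 6.5]
gripper_width: 40.2
```

Emit:
arm_command(
  commands=[
    {"offset": [0, 0, -30], "rotation": [0, 0, 0]},
    {"offset": [0, 0, -70], "rotation": [0, 0, 0]},
    {"offset": [0, 0, -100], "rotation": [0, 0, 0]},
    {"offset": [0, 0, -100], "rotation": [0, 0, 0]},
  ],
)

```text
t: 27.1
eef_pos: [550.7, 433.6, 117.3]
tool_rot: [2.297, 2.141, 0.012]
wrist_force: [-0.7, 0.6, -1.2]
gripper_width: 40.3
```

Run:
```python
from h import *
rel([*CC,112],CYAW+np.pi/2,(0,))
look("reel2",[549,432,120])
```

```text
t 27.1 at [550.7 433.6 117.3] yaw 1.501 q6 -0.9 w 40.3 F [-0.7  0.6 -1.2]
  offset [-296.4   42.1    4.1] rot [ 0.006 -0.005  0.004]
side crop origin 203 280 x3
top crop origin 78 142 x3
```

View pics/reel2.png

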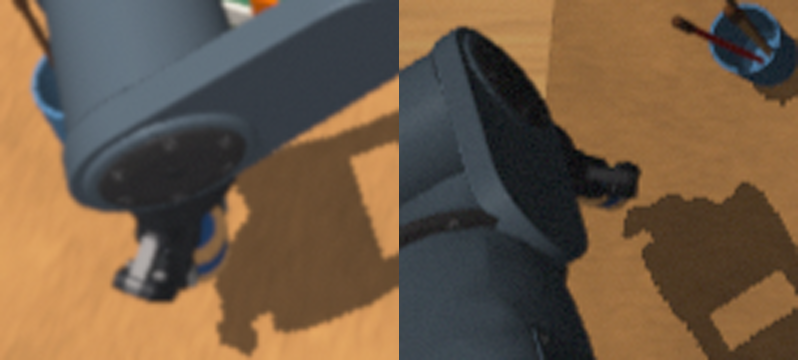

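Emit:
arm_command(
  commands=[
    {"offset": [-296, 42, 4], "rotation": [0, 0, 0]},
    {"offset": [-296, 42, 4], "rotation": [0, 0, 0]},
    {"offset": [-296, 42, 4], "rotation": [0, 0, 0]},
    {"offset": [-296, 42, 4], "rotation": [0, 0, 0]},
    {"offset": [-296, 42, 4], "rotation": [0, 0, 0]},
    {"offset": [-296, 42, 4], "rotation": [0, 0, 0]},
    {"offset": [-296, 42, 4], "rotation": [0, 0, 0]},
    {"offset": [-296, 42, 4], "rotation": [0, 0, 0]},
  ],
)

```text
t: 28.0
eef_pos: [569.4, 133.0, 106.7]
tool_rot: [-2.299, -2.139, 0.003]
wrist_force: [-0.0, 0.5, -0.1]
gripper_width: 40.2
```

Run:
```python
from h import *
rel([*CC,20],CYAW+np.pi/2,(0,))
```

```text
t 28.0 at [569.4 133.  106.7] yaw 1.498 q6 -1.35 w 40.2 F [-0.   0.5 -0.1]
  offset [ 2.2  2.6 86.7] rot [-0.002  0.     0.002]
```

Emit:
arm_command(
  commands=[
    {"offset": [2, 2, 30], "rotation": [0, 0, 0]},
    {"offset": [2, 2, 55], "rotation": [0, 0, 0]},
    {"offset": [2, 2, 75], "rotation": [0, 0, 0]},
    {"offset": [2, 2, 82], "rotation": [0, 0, 0]},
    {"offset": [2, 2, 87], "rotation": [0, 0, 0]},
    {"offset": [2, 2, 87], "rotation": [0, 0, 0]},
  ],
)

```text
t: 28.6
eef_pos: [572.0, 136.5, 20.7]
tool_rot: [-2.297, -2.143, 0.0]
wrist_force: [-0.2, -0.4, -0.1]
gripper_width: 40.1
```

Run:
```python
from h import *
rel([*CC,18.5],CYAW+np.pi/2,(0,))
```

```text
t 28.6 at [572.  136.5  20.7] yaw 1.501 q6 -1.35 w 40.1 F [-0.2 -0.4 -0.1]
  offset [-1.5  0.1  2.2] rot [-0.     0.     0.005]
```

Emit:
arm_command(
  commands=[
    {"offset": [0, 0, 2.5], "rotation": [0, 0, 0]},
    {"offset": [0, 0, 2.5], "rotation": [0, 0, 0]},
  ],
)

```text
t: 28.8
eef_pos: [572.4, 136.0, 18.9]
tool_rot: [2.298, 2.142, 0.001]
wrist_force: [0.1, 0.1, 0.2]
gripper_width: 40.2
```

Emit:
arm_command(
  commands=[
    {"offset": [0, 0, 0], "rotation": [0, 0, 0]},
    {"offset": [0, 0, 0], "rotation": [0, 0, 0]},
    {"offset": [0, 0, 0], "rotation": [0, 0, 0]},
    {"offset": [0, 0, 0], "rotation": [0, 0, 0]},
    {"offset": [0, 0, -30], "rotation": [0, 0, 0]},
    {"offset": [0, 0, -70], "rotation": [0, 0, 0]},
    {"offset": [0, 0, -110], "rotation": [0, 0, 0]},
    {"offset": [0, 0, -160], "rotation": [0, 0, 0]},
  ],
  gripper=65,
)

```text
t: 29.6
eef_pos: [571.3, 135.7, 179.1]
tool_rot: [-2.297, -2.141, 0.003]
wrist_force: [1.0, -0.5, 0.1]
gripper_width: 65.0
```

Run:
```python
from h import *
rel([409-60,-224-20,240],-0.243,(0,))
look("reel3",[*CC,10])
```

```text
t 29.6 at [571.3 135.7 179.1] yaw 1.501 q6 -1.35 w 65.0 F [ 1.  -0.5  0.1]
  offset [-394.4 -195.2  -60.3] rot [-1.000e-03  2.000e-03  1.744e+00]
side crop origin 238 203 x3
top crop origin 196 141 x3
```

View pics/reel3.png

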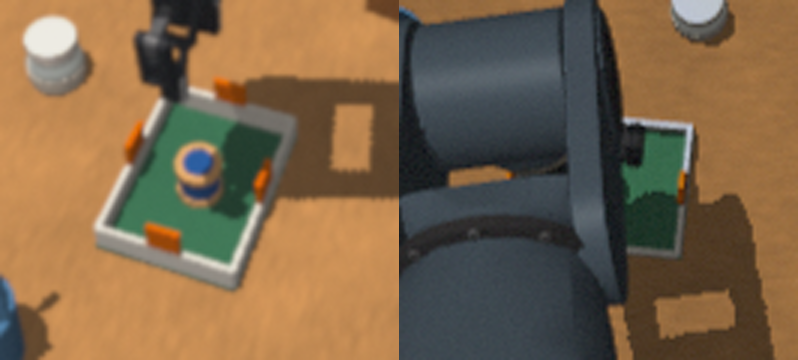

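Run:
```python
from h import *
rel([408.5,-224.5,220],-0.243,(0,))
```

```text
t 29.7 at [575.  136.4 185. ] yaw 1.501 q6 -1.35 w 65.3 F [0.2 0.1 0.3]
  offset [-371.6 -140.4  -37.3] rot [ 0.006 -0.011  1.744]
```

Emit:
arm_command(
  commands=[
    {"offset": [-372, -140, -50], "rotation": [0, 0, 1.744]},
    {"offset": [-372, -140, -50], "rotation": [0, 0, 1.744]},
    {"offset": [-372, -140, -50], "rotation": [0, 0, 1.744]},
    {"offset": [-372, -140, -50], "rotation": [0, 0, 1.744]},
    {"offset": [-372, -140, -50], "rotation": [0, 0, 1.744]},
    {"offset": [-372, -140, -50], "rotation": [0, 0, 1.744]},
    {"offset": [-372, -140, -50], "rotation": [0, 0, 1.744]},
    {"offset": [-372, -140, -50], "rotation": [0, 0, 1.744]},
  ],
  gripper=50,
)

```text
t: 30.5
eef_pos: [405.4, -226.4, 228.5]
tool_rot: [3.107, 0.461, 0.0]
wrist_force: [0.8, -0.7, 0.2]
gripper_width: 49.9
```

Run:
```python
from h import *
rel([408.5,-224.5,210],-0.243,(0,))
```

```text
t 30.5 at [ 405.4 -226.4  228.5] yaw 0.295 q6 -0.9 w 49.9 F [ 0.8 -0.7  0.2]
  offset [ 3.5 -0.9 18.5] rot [ 0.    -0.     0.538]
```

Emit:
arm_command(
  commands=[
    {"offset": [3.5, -1, 0], "rotation": [0, 0, 0.53]},
    {"offset": [3.5, -1, 0], "rotation": [0, 0, 0.53]},
    {"offset": [3.5, -1, 0], "rotation": [0, 0, 0.53]},
    {"offset": [3.5, -1, 10], "rotation": [0, 0, 0.53]},
    {"offset": [3.5, -1, 18], "rotation": [0, 0, 0.53]},
    {"offset": [3.5, -1, 18], "rotation": [0, 0, 0.53]},
  ],
)

```text
t: 31.1
eef_pos: [409.2, -222.5, 209.2]
tool_rot: [-3.12, 0.355, 0.003]
wrist_force: [-0.0, 0.4, 0.6]
gripper_width: 49.9
```

Run:
```python
from h import *
rel([408.5,-224.5,140],-0.243,(0,))
look("m1",[408.5,-224.5,160])
```

```text
t 31.1 at [ 409.2 -222.5  209.2] yaw -0.227 q6 -0.37 w 49.9 F [-0.   0.4  0.6]
  offset [-0.1  2.2 69.2] rot [-0.001  0.002  0.016]
side crop origin 324 87 x3
top crop origin 331 202 x3
```

View pics/m1.png

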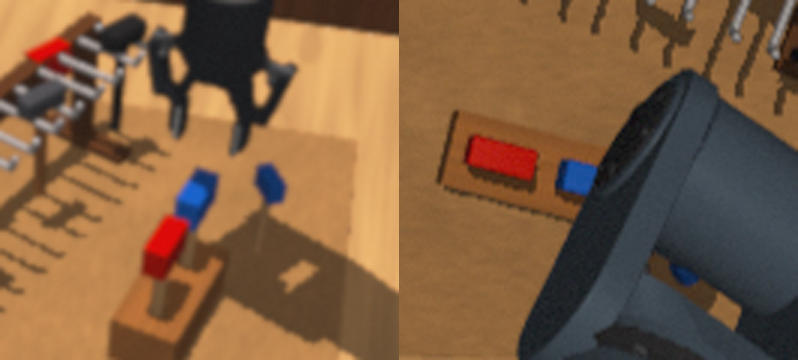

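Lined up over the blue mallet head (side crop (197,195)); lower, grip, and check.

Emit:
arm_command(
  commands=[
    {"offset": [0, 2, 30], "rotation": [0, 0, 0.016]},
    {"offset": [0, 2, 50], "rotation": [0, 0, 0.016]},
    {"offset": [0, 2, 62], "rotation": [0, 0, 0.016]},
    {"offset": [0, 2, 69], "rotation": [0, 0, 0.016]},
    {"offset": [0, 2, 69], "rotation": [0, 0, 0.016]},
  ],
)

```text
t: 31.7
eef_pos: [409.2, -224.7, 141.1]
tool_rot: [-3.118, 0.384, 0.001]
wrist_force: [-0.4, -0.1, -0.2]
gripper_width: 50.1
```

Emit:
arm_command(
  commands=[
    {"offset": [0, 0, 0], "rotation": [0, 0, 0]},
    {"offset": [0, 0, 0], "rotation": [0, 0, 0]},
    {"offset": [0, 0, 0], "rotation": [0, 0, 0]},
    {"offset": [0, 0, 0], "rotation": [0, 0, 0]},
    {"offset": [0, 0, 0], "rotation": [0, 0, 0]},
  ],
  gripper=12,
  newtons=70,
)

```text
t: 32.2
eef_pos: [409.8, -225.2, 142.4]
tool_rot: [3.117, -0.384, 0.003]
wrist_force: [-0.3, 0.6, 5.6]
gripper_width: 24.4
```

Emit:
arm_command(
  commands=[
    {"offset": [0, 0, -20], "rotation": [0, 0, 0]},
    {"offset": [0, 0, -40], "rotation": [0, 0, 0]},
    {"offset": [0, 0, -60], "rotation": [0, 0, 0]},
    {"offset": [0, 0, -80], "rotation": [0, 0, 0]},
    {"offset": [0, 0, -80], "rotation": [0, 0, 0]},
  ],
)

```text
t: 32.7
eef_pos: [410.2, -225.4, 223.7]
tool_rot: [3.116, -0.384, 0.006]
wrist_force: [0.7, 0.2, -1.2]
gripper_width: 24.4
```

Run:
```python
from h import *
ex=np.array([np.cos(RYAW),np.sin(RYAW)])
print(SB-75*ex)
rel([*(SB-85*ex),222],RYAW,(0,))
look("m2",[409,-225,200])
```

```text
[ 543.87525767 -192.43938584]
t 32.7 at [ 410.2 -225.4  223.7] yaw -0.245 q6 -0.36 w 24.4 F [ 0.7  0.2 -1.2]
  offset [111.8 -65.9   2.1] rot [ 0.001 -0.004  0.15 ]
side crop origin 325 76 x3
top crop origin 335 203 x3
```

View pics/m2.png

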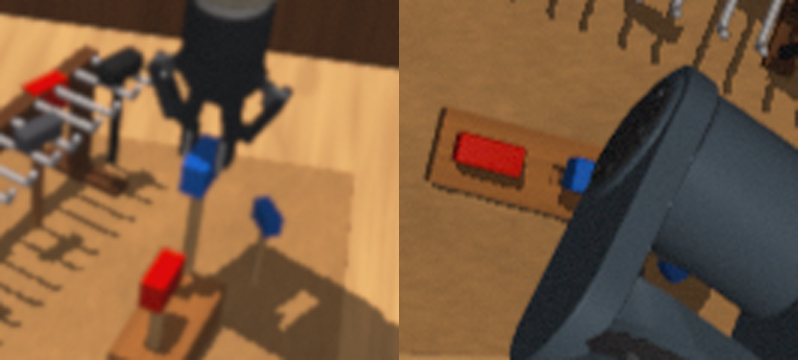

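Run:
```python
from h import *
p=cv2.imread("pics/top_last.png");crop(p,375,240,40,40,15,"m2z")
for u,v in((389.5,265.5),(391.5,256)): print(ray("top",u,v,244))
```

```text
[ 404.65345949 -186.91020867  244.        ]
[ 425.79111081 -191.57456543  244.        ]
```

View pics/m2z.png

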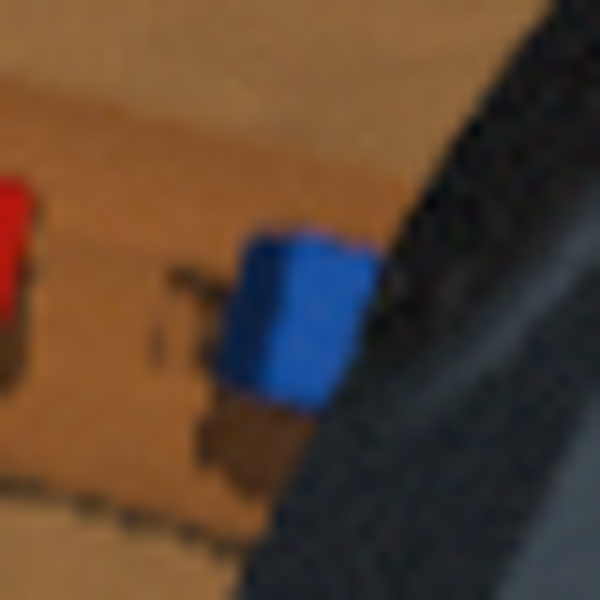

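Run:
```python
from h import *
for u,v,z in((392.9,260.7,244),(390,260.2,208)):
    q=ray("top",u,v,z)[:2]; e=np.array([np.sin(.245),np.cos(.245)]); print(q, q-28*e)
```

```text
[ 415.43045355 -194.61144606] [ 408.63887645 -221.77529115]
[ 415.57172787 -195.59448663] [ 408.78015078 -222.75833173]
```

Run:
```python
from h import *
ex=np.array([np.cos(RYAW),np.sin(RYAW)]);ey=np.array([-ex[1],ex[0]])
T=SB+2.2*ex-2.6*ey;print(T)
rel([*(T-85*ex),220],RYAW,(0,))
```

```text
[ 614.13009115 -224.54636908]
t 32.8 at [ 409.1 -224.7  221.1] yaw -0.245 q6 -0.36 w 23.9 F [-0.1 -0.2 -0.2]
  offset [114.8 -62.6   1.1] rot [ 0.   -0.    0.15]
```

Emit:
arm_command(
  commands=[
    {"offset": [40, -10, 0], "rotation": [0, 0, 0.15]},
    {"offset": [80, -35, 0], "rotation": [0, 0, 0.15]},
    {"offset": [115, -63, 0], "rotation": [0, 0, 0.15]},
    {"offset": [115, -63, 0], "rotation": [0, 0, 0.15]},
    {"offset": [115, -63, 0], "rotation": [0, 0, 0.15]},
    {"offset": [115, -63, 0], "rotation": [0, 0, 0.15]},
  ],
)

```text
t: 33.4
eef_pos: [535.1, -191.7, 220.4]
tool_rot: [-3.08, 0.617, 0.003]
wrist_force: [-0.7, -0.3, -1.0]
gripper_width: 24.5
```

Run:
```python
from h import *
ex=np.array([np.cos(RYAW),np.sin(RYAW)]);ey=np.array([-ex[1],ex[0]])
T=SB+1*ex-2.2*ey;print(T)
rel([*(T-45*ex),220],RYAW,(0,))
look("m3",[590,-210,200])
for n in C:
    p=cv2.imread(f"pics/{n}_last.png");u=proj(n,[570,-205,190]).astype(int)
    crop(p,u[0]-45,u[1]-40,90,75,8.5,"m3"+n);print(u-[45,40])
```

```text
[ 613.17641855 -223.71540063]
t 33.4 at [ 535.1 -191.7  220.4] yaw -0.396 q6 -0.03 w 24.5 F [-0.7 -0.3 -1. ]
  offset [39.4 -0.6  0.3] rot [ 0.     0.002 -0.001]
side crop origin 263 70 x3
top crop origin 328 127 x3
[290  94]
[346 156]
```

View pics/m3top.png

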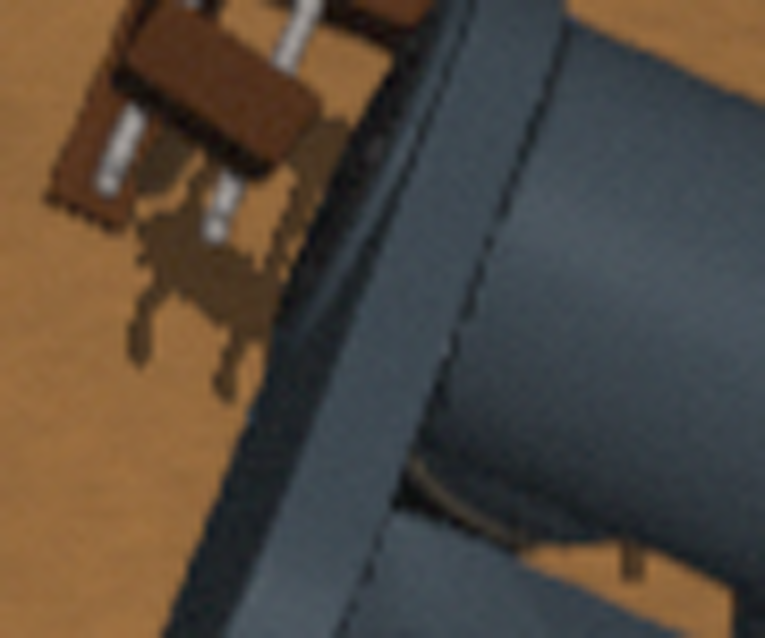

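View pics/m3side.png

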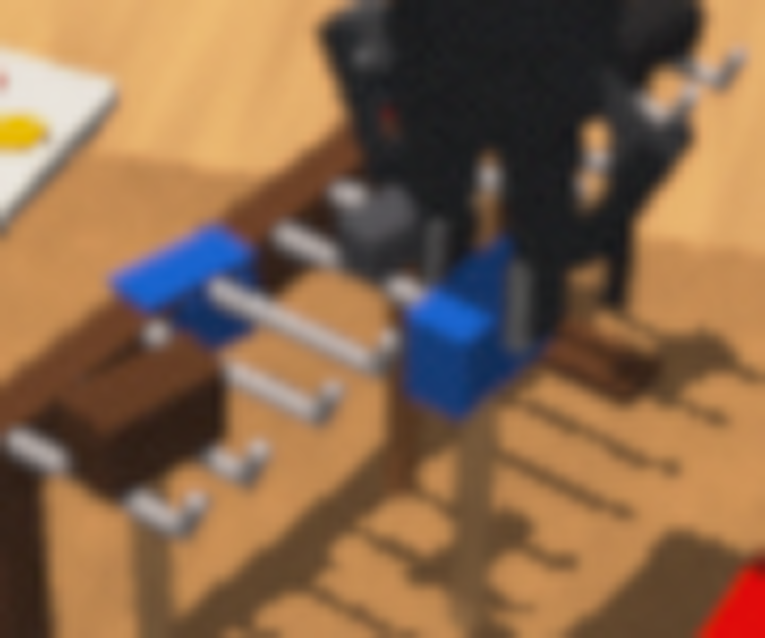

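Run:
```python
from h import *
ex=np.array([np.cos(RYAW),np.sin(RYAW)]);ey=np.array([-ex[1],ex[0]])
S=lambda x,y,z:ray("side",290+x/8.5-.45,94+y/8.5-.45,z)[:2]
def rf(q): return [round(float((q-SB)@ex),1),round(float((q-SB)@ey),1)]
print("tips",rf(S(325,388,184)),rf(S(387,337,184)))
# prong tops at z170 near tip
print("bar",rf(S(305,400,170)),rf(S(365,352,170)))
print("hung mallet bars tips",rf(S(193,498,184)),rf(S(258,447,184)))
# head bottom corners z=204: near face
s,p,_=pose();print("tcp",rf(p[:2]))
print("head near-front bottom",rf(S(458,420,204)), "near-back bottom",rf(S(408,388,204)))
print("head near top", rf(S(490,318,240)),rf(S(413,300,240)))
print("shaft top",rf(S(478,428,202)))
```

```text
tips [-34.6, 22.7] [-34.9, -12.9]
bar [-22.6, 18.4] [-23.3, -15.8]
hung mallet bars tips [-34.5, 95.4] [-35.6, 61.6]
tcp [-83.2, -3.0]
head near-front bottom [-94.8, 29.0] near-back bottom [-71.7, 25.6]
head near top [-97.4, 16.8] [-71.8, 24.3]
shaft top [-101.1, 26.3]
```

Run:
```python
from h import *
ex=np.array([np.cos(RYAW),np.sin(RYAW)]);ey=np.array([-ex[1],ex[0]])
p=cv2.imread("pics/side_last.png")
crop(p,325,135,40,45,14,"m3s")
def az(u,v,rx):
    c=C["side"];R=np.array(c["R"]);o=-R.T@np.array(c["t"])
    d=R.T@np.array([(u-c["cx"])/c["fx"],(v-c["cy"])/c["fy"],1])
    s=(rx-(o[:2]-SB)@ex)/(d[:2]@ex); X=o+s*d
    return round(float((X[:2]-SB)@ey),1),round(X[2])
for x,y in((473,500),(465,600)): print(az(290+x/8.5-.45,94+y/8.5-.45,-84))
```

```text
(1.5, 144)
(3.6, 98)
```

View pics/m3s.png

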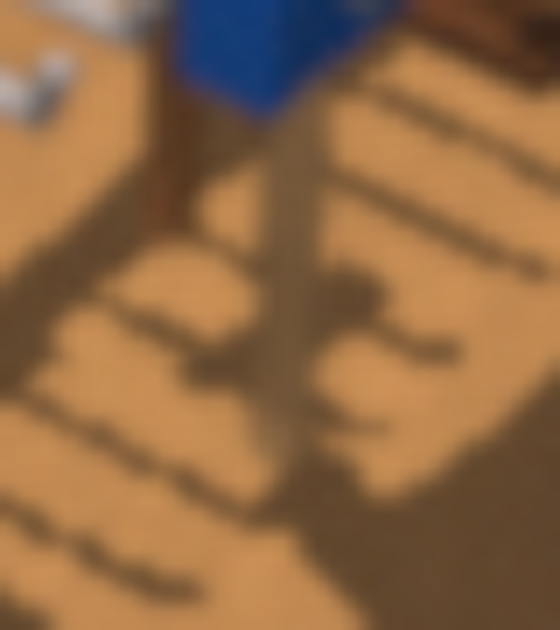

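Emit:
arm_command(
  commands=[
    {"offset": [20, 0, 0], "rotation": [0, 0, 0]},
    {"offset": [40, 0, 0], "rotation": [0, 0, 0]},
    {"offset": [60, 0, 0], "rotation": [0, 0, 0]},
    {"offset": [75, 0, 0], "rotation": [0, 0, 0]},
    {"offset": [81, 0, 0], "rotation": [0, 0, 0]},
    {"offset": [81, 0, 0], "rotation": [0, 0, 0]},
  ],
)

```text
t: 34.1
eef_pos: [610.6, -223.3, 221.1]
tool_rot: [-3.08, 0.618, 0.0]
wrist_force: [-0.0, 0.3, -1.2]
gripper_width: 24.3
```

Run:
```python
from h import *
rel([*SB,190],RYAW,(0,))
for n in ["side"]:
    p,d=grab_frame(n);u=proj(n,[600,-215,190]).astype(int)
    crop(p,u[0]-45,u[1]-40,90,75,8.5,"m4"+n);print(u-[45,40])
```

```text
t 34.1 at [ 610.6 -223.3  221.1] yaw -0.396 q6 -0.03 w 24.3 F [-0.   0.3 -1.2]
  offset [ 1.6 -2.8 31.1] rot [ 0.     0.    -0.001]
[281  91]
```

View pics/m4side.png

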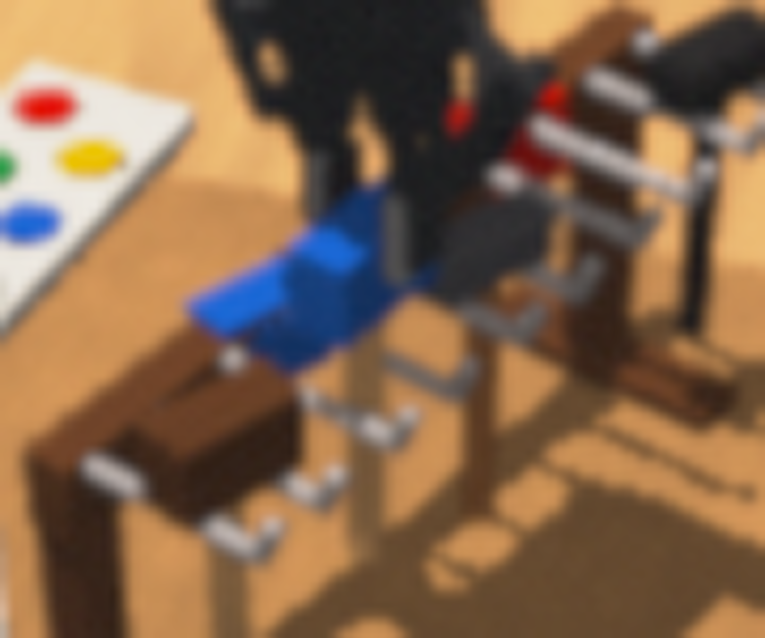

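Run:
```python
from h import *
ex=np.array([np.cos(RYAW),np.sin(RYAW)]);ey=np.array([-ex[1],ex[0]])
def az(u,v,rx):
    c=C["side"];R=np.array(c["R"]);o=-R.T@np.array(c["t"])
    d=R.T@np.array([(u-c["cx"])/c["fx"],(v-c["cy"])/c["fy"],1])
    s=(rx-(o[:2]-SB)@ex)/(d[:2]@ex); X=o+s*d
    return round(float((X[:2]-SB)@ey),1),round(X[2])
for x,y in((366,370),(365,480)): print(az(281+x/8.5-.45,91+y/8.5-.45,-3))
for x,y in((330,400),(400,362)): print("bar z170",az(281+x/8.5-.45,91+y/8.5-.45,-20))
S=lambda x,y,z:ray("side",281+x/8.5-.45,91+y/8.5-.45,z)[:2]
for x,y in((345,408),(415,365)): q=S(x,y,168);print((q-SB)@ex,(q-SB)@ey)
```

```text
(1.8, 175)
(2.8, 125)
bar z170 (43.9, 196)
bar z170 (4.3, 188)
-4.958288919734784 16.61367615065956
-10.022763901140477 -17.80318986973539
```

Emit:
arm_command(
  commands=[
    {"offset": [0, 0, 10], "rotation": [0, 0, 0]},
    {"offset": [0, 0, 20], "rotation": [0, 0, 0]},
    {"offset": [0, 0, 28], "rotation": [0, 0, 0]},
    {"offset": [0, 0, 31], "rotation": [0, 0, 0]},
    {"offset": [0, 0, 31], "rotation": [0, 0, 0]},
  ],
)

```text
t: 34.65
eef_pos: [610.6, -222.6, 189.6]
tool_rot: [-3.08, 0.617, 0.002]
wrist_force: [0.6, -0.9, -0.6]
gripper_width: 24.3
```

Emit:
arm_command(
  commands=[
    {"offset": [0, 0, 2], "rotation": [0, 0, 0]},
    {"offset": [0, 0, 2], "rotation": [0, 0, 0]},
  ],
)

```text
t: 34.85
eef_pos: [610.9, -222.8, 188.4]
tool_rot: [3.08, -0.617, 0.0]
wrist_force: [-0.3, -0.8, -0.9]
gripper_width: 24.4
```

Emit:
arm_command(
  commands=[
    {"offset": [0, 0, 2], "rotation": [0, 0, 0]},
    {"offset": [0, 0, 2], "rotation": [0, 0, 0]},
  ],
)

```text
t: 35.05
eef_pos: [611.0, -222.8, 186.5]
tool_rot: [3.08, -0.617, 0.001]
wrist_force: [0.7, 0.9, -1.3]
gripper_width: 24.4
```

Emit:
arm_command(
  commands=[
    {"offset": [0, 0, 2], "rotation": [0, 0, 0]},
    {"offset": [0, 0, 2], "rotation": [0, 0, 0]},
  ],
)

```text
t: 35.25
eef_pos: [611.1, -222.9, 186.3]
tool_rot: [3.08, -0.617, 0.002]
wrist_force: [-4.9, 1.8, 13.9]
gripper_width: 24.6
```

Run:
```python
from h import *
rel([*SB,190],RYAW,(0,))
p,d=grab_frame("side");crop(p,281,91,90,75,8.5,"m5")
```

```text
t 35.25 at [ 611.1 -222.9  186.3] yaw -0.395 q6 -0.03 w 24.6 F [-4.9  1.8 13.9]
  offset [ 1.3 -2.2 -3.7] rot [ 0.    -0.001 -0.   ]
```

View pics/m5.png

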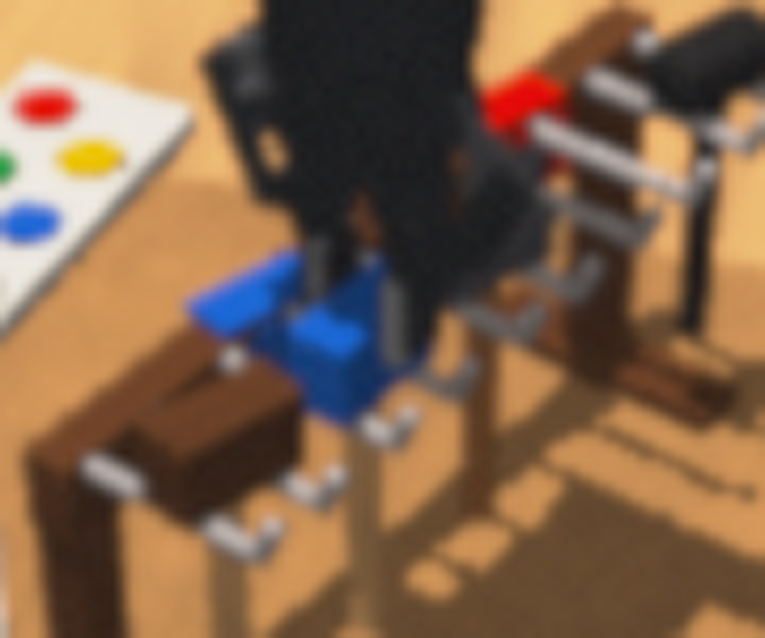

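Emit:
arm_command(
  commands=[
    {"offset": [0, 0, -1.5], "rotation": [0, 0, 0]},
    {"offset": [0, 0, -1.5], "rotation": [0, 0, 0]},
    {"offset": [0, 0, -1.5], "rotation": [0, 0, 0]},
    {"offset": [0, 0, -1.5], "rotation": [0, 0, 0]},
    {"offset": [0, 0, -20], "rotation": [0, 0, 0]},
    {"offset": [0, 0, -50], "rotation": [0, 0, 0]},
    {"offset": [0, 0, -90], "rotation": [0, 0, 0]},
    {"offset": [-40, 0, -90], "rotation": [0, 0, 0]},
  ],
  gripper=42,
)

```text
t: 36.1
eef_pos: [577.9, -209.3, 279.8]
tool_rot: [3.078, -0.617, 0.018]
wrist_force: [0.2, -0.2, 0.1]
gripper_width: 42.3
```

Run:
```python
from h import *
rel([428+1,-147+1,230],-0.243,(0,))
p,d=grab_frame("side");crop(p,281,91,90,75,8.5,"m6")
```

```text
t 36.1 at [ 577.9 -209.3  279.8] yaw -0.396 q6 -0.03 w 42.3 F [ 0.2 -0.2  0.1]
  offset [-162.4   -1.1   48. ] rot [ 0.001 -0.011 -0.153]
```

View pics/m6.png

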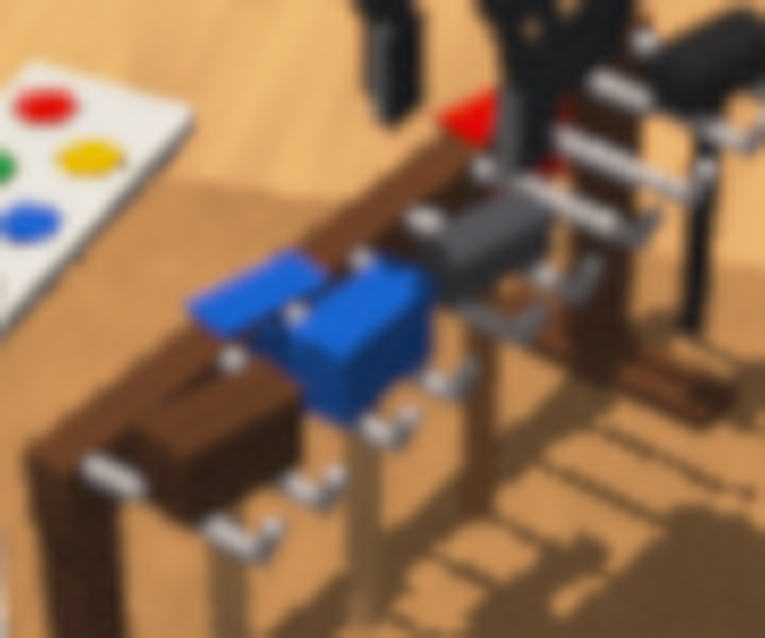

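Emit:
arm_command(
  commands=[
    {"offset": [-162, -1, 0], "rotation": [0, 0, -0.153]},
    {"offset": [-162, -1, 0], "rotation": [0, 0, -0.153]},
    {"offset": [-162, -1, 0], "rotation": [0, 0, -0.153]},
    {"offset": [-162, -1, 40], "rotation": [0, 0, -0.153]},
    {"offset": [-162, -1, 70], "rotation": [0, 0, -0.153]},
    {"offset": [-162, -1, 70], "rotation": [0, 0, -0.153]},
  ],
  gripper=50,
)

```text
t: 36.75
eef_pos: [422.8, -143.2, 201.7]
tool_rot: [-3.117, 0.38, 0.008]
wrist_force: [0.0, 0.5, 0.1]
gripper_width: 50.0
```

Run:
```python
from h import *
rel([429,-146,142],-0.243,(0,))
look("n1",[428,-146,160])
```

```text
t 36.75 at [ 422.8 -143.2  201.7] yaw -0.242 q6 -0.19 w 50.0 F [0.  0.5 0.1]
  offset [ 7.   1.3 59.7] rot [-0.001  0.006  0.001]
side crop origin 313 103 x3
top crop origin 299 194 x3
```

View pics/n1.png

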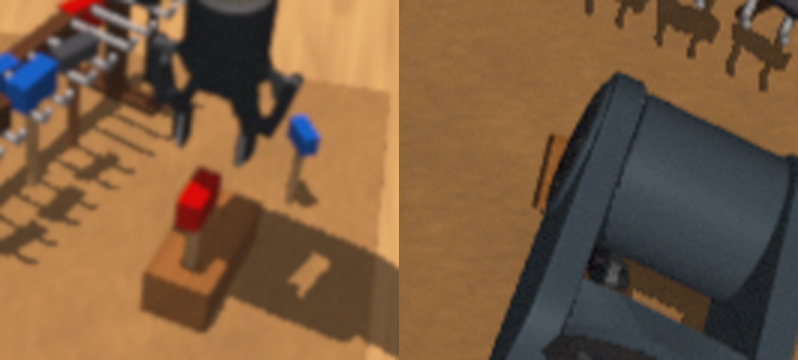

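Emit:
arm_command(
  commands=[
    {"offset": [7, 1, 0], "rotation": [0, 0, 0]},
    {"offset": [7, 1, 30], "rotation": [0, 0, 0]},
    {"offset": [7, 1, 45], "rotation": [0, 0, 0]},
    {"offset": [7, 1, 55], "rotation": [0, 0, 0]},
    {"offset": [7, 1, 60], "rotation": [0, 0, 0]},
    {"offset": [7, 1, 60], "rotation": [0, 0, 0]},
  ],
)

```text
t: 37.45
eef_pos: [431.8, -146.9, 144.5]
tool_rot: [3.118, -0.38, 0.0]
wrist_force: [-0.1, -0.5, -1.2]
gripper_width: 49.9
```

Emit:
arm_command(
  commands=[
    {"offset": [0, 0, 0], "rotation": [0, 0, 0]},
    {"offset": [0, 0, 0], "rotation": [0, 0, 0]},
    {"offset": [0, 0, 0], "rotation": [0, 0, 0]},
    {"offset": [0, 0, 0], "rotation": [0, 0, 0]},
    {"offset": [0, 0, 0], "rotation": [0, 0, 0]},
  ],
  gripper=12,
)

```text
t: 37.95
eef_pos: [431.6, -146.9, 145.3]
tool_rot: [3.118, -0.38, 0.001]
wrist_force: [-2.0, 0.2, 7.4]
gripper_width: 24.4
```

Emit:
arm_command(
  commands=[
    {"offset": [0, 0, -20], "rotation": [0, 0, 0]},
    {"offset": [0, 0, -40], "rotation": [0, 0, 0]},
    {"offset": [0, 0, -60], "rotation": [0, 0, 0]},
    {"offset": [0, 0, -80], "rotation": [0, 0, 0]},
    {"offset": [0, 0, -80], "rotation": [0, 0, 0]},
  ],
)

```text
t: 38.45
eef_pos: [432.5, -147.2, 226.8]
tool_rot: [3.117, -0.38, 0.007]
wrist_force: [0.5, 0.5, -1.2]
gripper_width: 24.0
```

Run:
```python
from h import *
ex=np.array([np.cos(RYAW),np.sin(RYAW)]);ey=np.array([-ex[1],ex[0]])
rel([*(SR-85*ex),222],RYAW,(0,))
look("n2",[429,-146,200])
p=cv2.imread("pics/top_last.png");crop(p,340,230,50,45,14,"n2z")
```

```text
t 38.45 at [ 432.5 -147.2  226.8] yaw -0.242 q6 -0.19 w 24.0 F [ 0.5  0.5 -1.2]
  offset [ 86.3 163.9   5.4] rot [ 0.001 -0.005  0.153]
side crop origin 314 93 x3
top crop origin 302 193 x3
```

View pics/n2.png

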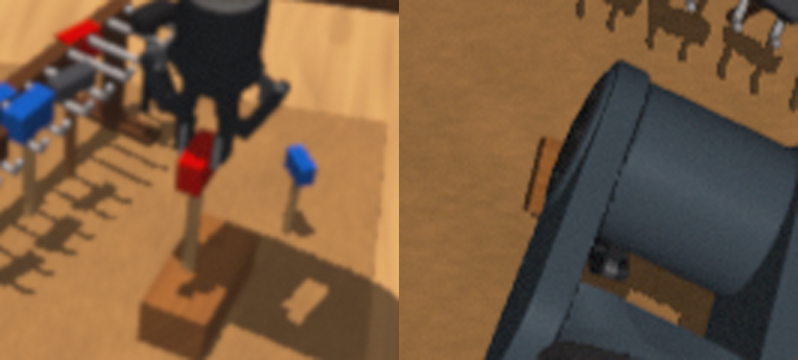

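View pics/n2z.png

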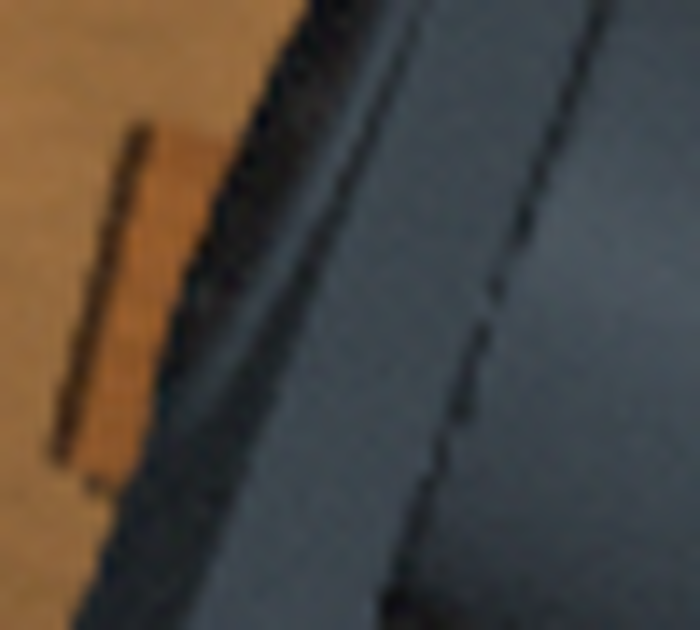

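Emit:
arm_command(
  commands=[
    {"offset": [86, 166, 3], "rotation": [0, 0, 0.153]},
    {"offset": [86, 166, 3], "rotation": [0, 0, 0.153]},
    {"offset": [86, 166, 3], "rotation": [0, 0, 0.153]},
    {"offset": [86, 166, 3], "rotation": [0, 0, 0.153]},
    {"offset": [86, 166, 3], "rotation": [0, 0, 0.153]},
    {"offset": [86, 166, 3], "rotation": [0, 0, 0.153]},
  ],
)

```text
t: 39.15
eef_pos: [474.4, -328.5, 219.6]
tool_rot: [-3.079, 0.618, 0.004]
wrist_force: [1.0, 0.4, -1.0]
gripper_width: 24.2
```

```bash
cat >> h.py <<'E'
ex=np.array([np.cos(RYAW),np.sin(RYAW)]);ey=np.array([-ex[1],ex[0]])
def az(u,v,rx,S):
    c=C["side"];R=np.array(c["R"]);o=-R.T@np.array(c["t"])
    d=R.T@np.array([(u-c["cx"])/c["fx"],(v-c["cy"])/c["fy"],1])
    s=(rx-(o[:2]-S)@ex)/(d[:2]@ex); X=o+s*d
    return round(float((X[:2]-S)@ey),1),round(X[2])
E
python3 - <<'E'
from h import *
T=SR-1.7*ey
rel([*T,222],RYAW,(0,))
p,d=grab_frame("side");u=proj("side",[520,-340,180]).astype(int);crop(p,u[0]-45,u[1]-38,90,75,8.5,"n3");print(u-[45,38])
E
```

```text
t 39.15 at [ 474.4 -328.5  219.6] yaw -0.397 q6 -0.29 w 24.2 F [ 1.   0.4 -1. ]
  offset [86.8 -0.8 -2.7] rot [-0.001  0.003 -0.002]
[316  76]
```

View pics/n3.png

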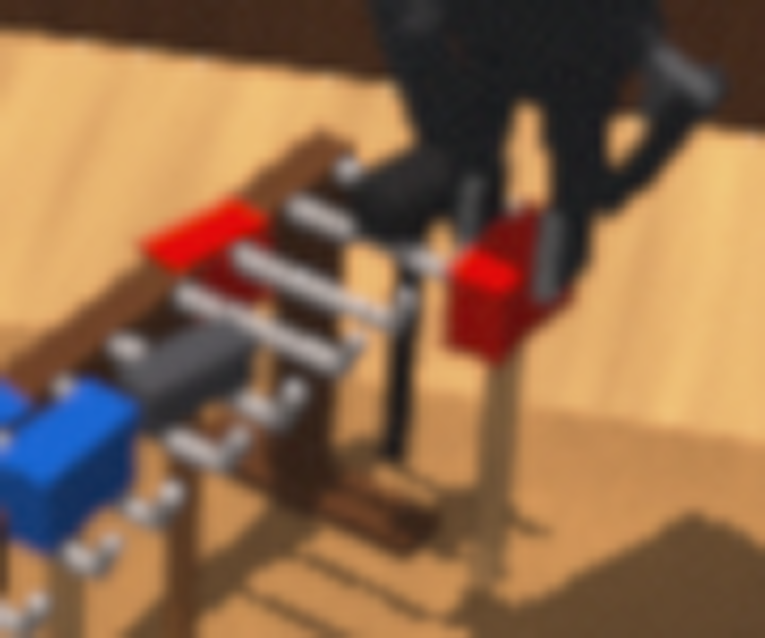

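Run:
```python
from h import *
f=lambda x,y:(316+x/8.5-.45,76+y/8.5-.45)
for x,y in((500,420),(491,530)): print(az(*f(x,y),-87,SR))
for x,y in((280,337),(345,297)):
    q=ray("side",*f(x,y),167)[:2];print((q-SR)@ex,(q-SR)@ey)
```

```text
(-3.8, 154)
(-6.6, 100)
-1.5538377042273614 18.704653123398515
-6.5229808075810825 -17.588113792098078
```

Run:
```python
from h import *
f=lambda x,y:(316+x/8.5-.45,76+y/8.5-.45)
for x,y,z in((493,362,200.5),(447,343,200.5),(520,284,236.5),(455,262,236.5)):
    q=ray("side",*f(x,y),z)[:2];print(z,(q-SR)@ex,(q-SR)@ey)
p,d=grab_frame("side");crop(p,316+45,76+25,30,40,16,"n3b")
```

```text
200.5 -96.78339250332864 24.197648584481446
200.5 -77.41016473191003 24.548905653599174
236.5 -103.9222380478129 23.955695242023122
236.5 -78.59677087633169 26.49607154005598
```

View pics/n3b.png

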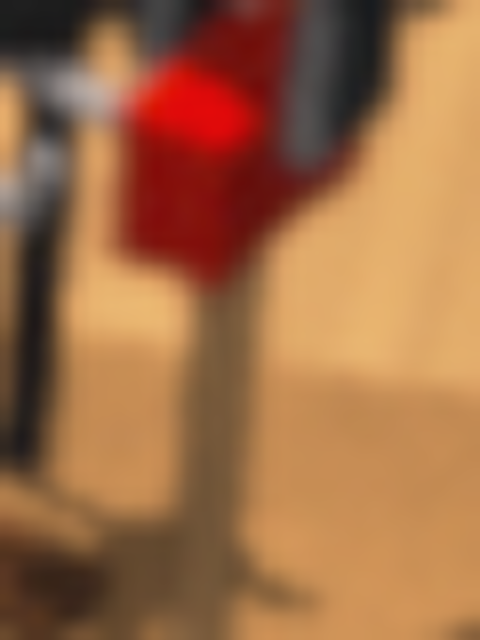

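Emit:
arm_command(
  commands=[
    {"offset": [10, -3, 0], "rotation": [0, 0, 0]},
    {"offset": [30, -3, 0], "rotation": [0, 0, 0]},
    {"offset": [45, -3, 0], "rotation": [0, 0, 0]},
    {"offset": [60, -3, 0], "rotation": [0, 0, 0]},
    {"offset": [75, -3, 0], "rotation": [0, 0, 0]},
    {"offset": [84, -3, 0], "rotation": [0, 0, 0]},
    {"offset": [84, -3, 0], "rotation": [0, 0, 0]},
  ],
)

```text
t: 39.95
eef_pos: [554.7, -357.7, 221.1]
tool_rot: [3.081, -0.616, 0.0]
wrist_force: [0.1, 0.2, -1.8]
gripper_width: 24.3
```

Run:
```python
from h import *
rel([*SR,200],RYAW,(0,))
p,d=grab_frame("side");crop(p,316,76,90,75,8.5,"n4")
```

```text
t 39.95 at [ 554.7 -357.7  221.1] yaw -0.394 q6 -0.25 w 24.3 F [ 0.1  0.2 -1.8]
  offset [ 1.5  1.6 21.1] rot [-0.    -0.     0.001]
```

View pics/n4.png

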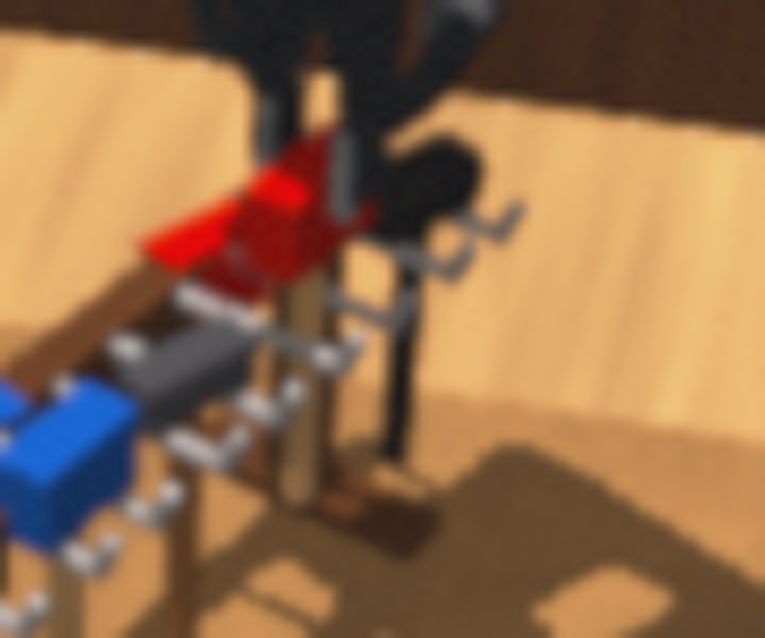

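Run:
```python
from h import *
f=lambda x,y:(316+x/8.5-.45,76+y/8.5-.45)
for x,y in((306,290),(300,430)): print(az(*f(x,y),-1.5,SR))
```

```text
(2.4, 179)
(0.9, 113)
```

Emit:
arm_command(
  commands=[
    {"offset": [0, 0, 10], "rotation": [0, 0, 0]},
    {"offset": [0, 0, 20], "rotation": [0, 0, 0]},
    {"offset": [0, 0, 26], "rotation": [0, 0, 0]},
    {"offset": [0, 0, 29], "rotation": [0, 0, 0]},
    {"offset": [0, 0, 29], "rotation": [0, 0, 0]},
  ],
)

```text
t: 40.5
eef_pos: [553.4, -358.0, 191.7]
tool_rot: [-3.08, 0.617, 0.001]
wrist_force: [-0.2, 1.1, -1.8]
gripper_width: 24.1
```

Emit:
arm_command(
  commands=[
    {"offset": [0, 0, 2], "rotation": [0, 0, 0]},
    {"offset": [0, 0, 2], "rotation": [0, 0, 0]},
  ],
)

```text
t: 40.7
eef_pos: [553.7, -358.1, 190.4]
tool_rot: [3.08, -0.617, 0.0]
wrist_force: [-0.1, 0.4, -1.8]
gripper_width: 24.6
```

Emit:
arm_command(
  commands=[
    {"offset": [0, 0, 2], "rotation": [0, 0, 0]},
    {"offset": [0, 0, 2], "rotation": [0, 0, 0]},
  ],
)

```text
t: 40.9
eef_pos: [553.9, -358.3, 189.4]
tool_rot: [3.08, -0.617, 0.002]
wrist_force: [-2.1, 0.9, 6.0]
gripper_width: 24.5
```

Seated (6 N upward at 189.4, the expected 170 + 19). Release and lift.

Emit:
arm_command(
  commands=[
    {"offset": [0, 0, 0], "rotation": [0, 0, 0]},
    {"offset": [0, 0, 0], "rotation": [0, 0, 0]},
    {"offset": [0, 0, 0], "rotation": [0, 0, 0]},
    {"offset": [0, 0, 0], "rotation": [0, 0, 0]},
    {"offset": [0, 0, -20], "rotation": [0, 0, 0]},
    {"offset": [0, 0, -50], "rotation": [0, 0, 0]},
    {"offset": [0, 0, -90], "rotation": [0, 0, 0]},
    {"offset": [-40, 0, -110], "rotation": [0, 0, 0]},
  ],
  gripper=42,
)

```text
t: 41.7
eef_pos: [519.0, -343.9, 301.0]
tool_rot: [3.079, -0.616, 0.007]
wrist_force: [0.2, -1.0, 0.0]
gripper_width: 41.9
```

Emit:
arm_command(
  commands=[
    {"offset": [-50, -20, 0], "rotation": [0, 0, 0]},
    {"offset": [-100, -40, 0], "rotation": [0, 0, 0]},
    {"offset": [-140, -90, 0], "rotation": [0, 0, 0]},
    {"offset": [-180, -140, 0], "rotation": [0, 0, 0]},
    {"offset": [-200, -190, 0], "rotation": [0, 0, 0]},
    {"offset": [-200, -240, 0], "rotation": [0, 0, 0]},
    {"offset": [-200, -290, 0], "rotation": [0, 0, 0]},
    {"offset": [-200, -340, 0], "rotation": [0, 0, 0]},
  ],
)

```text
t: 42.5
eef_pos: [451.0, 17.9, 298.9]
tool_rot: [-3.08, 0.617, -0.002]
wrist_force: [0.6, -0.2, 0.6]
gripper_width: 41.9
```

Run:
```python
from h import *
rel([*SR,200],RYAW,(0,))
for n in C:
    p,d=grab_frame(n);cv2.imwrite(f"pics/{n}_fin.png",p);np.save(f"pics/{n}_fin.npy",d)
    if n=="top":
        crop(p,335,135,180,140,4.4,"fin_top");crop(p,195,140,140,110,5.5,"fin_ct")
        q0=cv2.imread("pics/top0.png")
    else: crop(p,240,80,190,140,4.2,"fin_side");crop(p,200,190,160,130,5,"fin_cs")
t=cv2.imread("pics/top_fin.png")
for c in(BL,RD,((8,200,60),(16,255,255))):
    for ce,st,m in comps("top",t,*c): print(ce.round(1),st)
```

```text
t 42.5 at [451.   17.9 298.9] yaw -0.396 q6 0.33 w 41.9 F [ 0.6 -0.2  0.6]
  offset [241.7 308.2  99. ] rot [-0.    -0.001 -0.001]
[471.6 116.3] [467 112  10  10  72]
[410.2 161.9] [400 153  21  19 190]
[398.7 178.5] [387 170  24  18 233]
[261.1 200.3] [257 197   9   8  54]
[430.7 290. ] [423 284  17  13 111]
[380.9 110.8] [377 107   9   9  67]
[501.6 109.7] [497 106  10   9  70]
[466.2 185.9] [456 177  21  19 194]
[456.7 203.5] [445 195  24  18 236]
[464.7 102.1] [460  98  10   9  71]
[263.8 179.1] [259 178  10   3  18]
[232.8 197.9] [231 193   4  10  15]
```

View pics/fin_top.png

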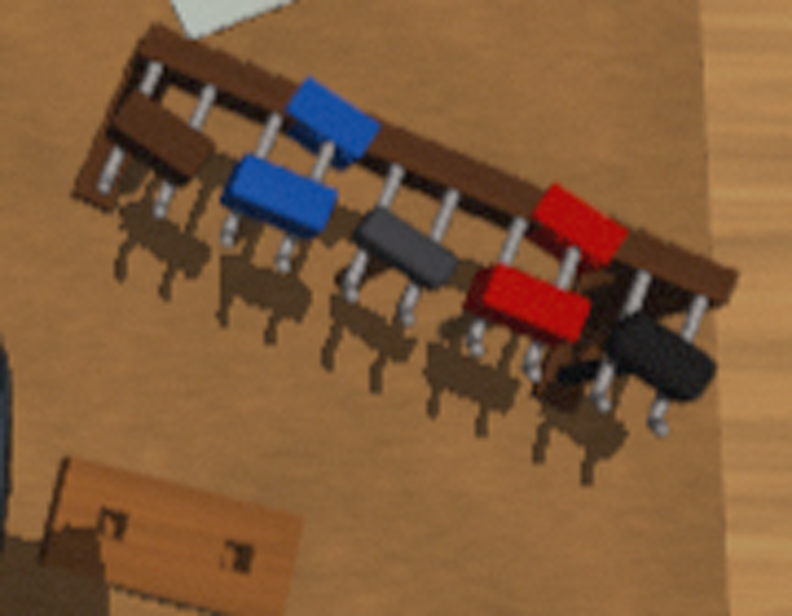

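View pics/fin_side.png

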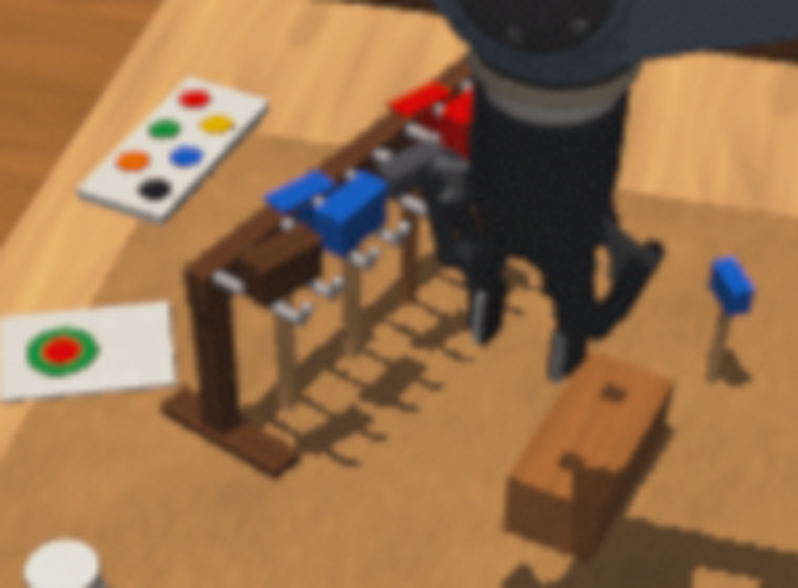

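View pics/fin_ct.png

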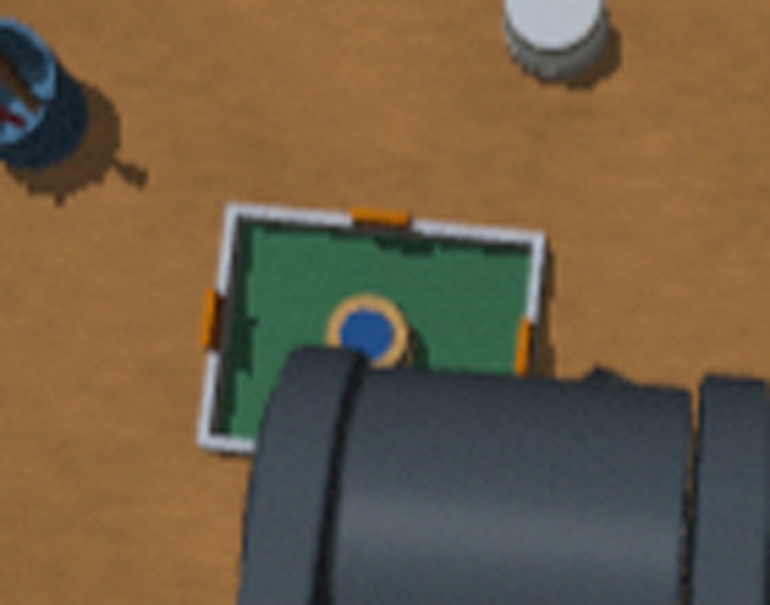

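View pics/fin_cs.png

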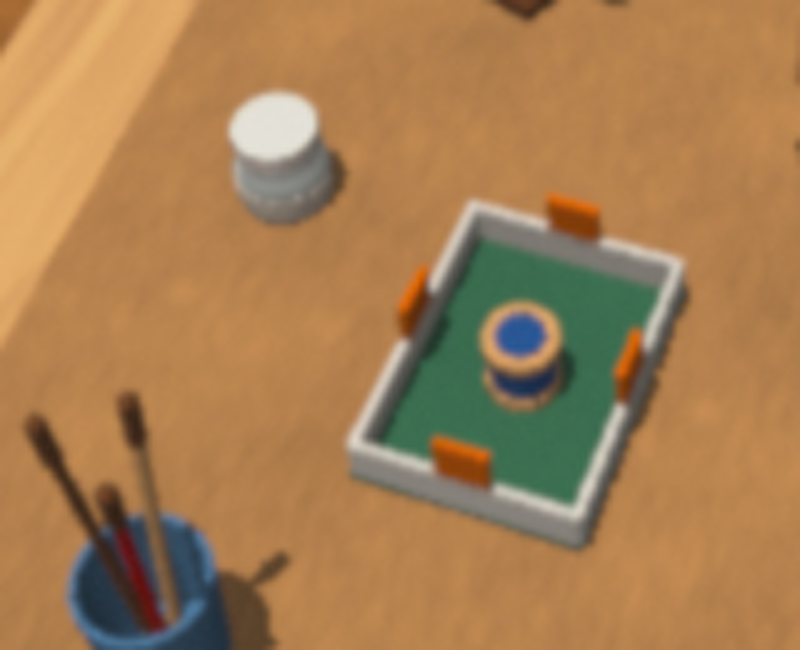

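Run:
```python
from h import *
t=cv2.imread("pics/top_fin.png");d=np.load("pics/top_fin.npy")
for nm,uv,S in(("blue",(398.7,178.5),SB),("red",(456.7,203.5),SR)):
    q=ray("top",*uv,204)[:2];print(nm,((q-S)@ex).round(1),((q-S)@ey).round(1))
    col=BL if nm=="blue" else RD
    for ce,st,m in comps("top",t,*col):
        if abs(ce-np.array(uv)).max()<3:
            pts=np.array([ray("top",x,y,206)[:2] for y,x in np.argwhere(m&(d<np.median(d[m])+10))],np.float32)
            z=np.median(d[m]); r=cv2.minAreaRect(pts);b=cv2.boxPoints(r);e=b[1]-b[0];f=b[2]-b[1];e=e if np.linalg.norm(e)>np.linalg.norm(f) else f
            a=np.arctan2(-e[0],e[1]);print(r[1],"yaw err",((a-RYAW+np.pi/2)%np.pi-np.pi/2).round(2))
q=ray("top",261.1,200.3,46)[:2];print("reel rel",q-CC)
a=cv2.imread("pics/top0.png")
for nm,(x,y,w,h) in dict(jar=(284,130,26,28),pot=(165,128,45,48),hammer=(355,155,30,28),mid=(412,178,30,25),roll=(470,203,30,28)).items():
    A=a[y:y+h,x:x+w].astype(np.float32).mean(2);B=t[y:y+h,x:x+w].astype(np.float32).mean(2);print(nm,cv2.phaseCorrelate(A,B))
```

```text
blue -2.7 1.2
(55.47344970703125, 24.76800537109375) yaw err 0.01
red -3.4 1.7
(54.74605178833008, 24.430940628051758) yaw err -0.0
reel rel [-0.38229568 -1.29516722]
jar ((0.5360391553591111, 0.06229531615561967), 1.0143790498191927)
pot ((0.4550266007253754, 0.08359302327568585), 0.9600977109538185)
hammer ((0.05382095479527038, -0.013951326288735189), 1.0196666224797566)
mid ((0.13695294448964646, 0.47797790701141274), 0.9868339551289876)
roll ((-0.0401064037818859, 0.029213435923402642), 1.0139486164516873)
```

```bash
python3 -c "
from station import *
print(hand_in(), observe()['t'])"
```

```text
the job is handed in; nothing more can be done
the job is handed in; nothing more can be done
```

I finished the order and handed it in after about 42 s on the robot's clock. All my last checks passed, but `hand_in` gives no verdict.

- **Carton:** I lifted all four walls by their tabs, then pushed each one gently until it hit its stop. The last pictures show all four upright. I judged the angles from the pictures and push forces and did not measure them.
- **Reel:** Only the blue reel was there. It was knocked about 4 cm aside before I reached it, so I located it again and set it upright in the carton, within 2 mm of the centre.
- **Mallets:** Blue and red each hang on the hook of their own colour, with the shaft between the prongs. From the top camera, each head lies along the rail within 0.01 rad. Each sits about 3 mm short of the seat along the prongs and less than 2 mm sideways.
- **Left alone:** The three hanging tools, the glue jar and the brush pot shifted by 0.5 pixel or less between the first and last top pictures, roughly 1.5 mm. I did not touch the small blue look-alike mallet.
- **Disagreement:** The two cameras differed by a few millimetres across the prongs when I lined up the mallets. I moved the red one 3 mm on the side camera's reading before going in, and it seated at the expected height.

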